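Press block dowels home and load the gravity rack

TASK

Each of the tapered wooden blocks on the bench has a steel dowel standing proud of both its ends: press both dowels flush by pushing the block end-on against the upright face of the steel angle plate, turning the block round between the two, and never press a dowel with the fingers. Then let each block go upright in the open upper part of the sloping rack, its dowel ends along the slope, so that it slides down under the guard rods and the blocks stand in a close row against the stop. When all the blocks are in the row, and not before, swing the keeper arm fully down across the channel behind them; leave the mallet, calliper and abrasive roll where they are.

Things in the scene. Friction and masses are not known exactly. Their poses are not given: they have to be found in the camera images.
- anvil_face (a point): Press stop: a dark steel angle plate bolted to the bench (place varies). Its plain upright face is 80 mm wide and 42 mm high, from the bench up; behind it a 10 mm thick foot runs back 85 mm. This point: on the face, midway along it, 11 mm above the bench (dowel height of a standing block). x axis level, square INTO the face (the way to push); y axis along the face.
- deck: Sloping slide of the gravity rack, waxed aluminium, 405 mm long, place varies. Origin on its surface, mid-width, at the stop board (45 mm high) at the low end. y axis straight UP the slope (18 degrees), z square out of the deck, x across. Rails 10 mm high leave a channel 40 mm wide (60 over the rails). A block let go here slides down by itself to the stop or the last block; four blocks fill 203 mm.
- guard_mouth (a point): Mid-width of the deck's surface, 205 mm up the slope, where the wire guard begins: two rods lie lengthwise 75 mm above the deck from here down to the stop, carried here by a hoop of 6 mm rod (68 mm wide, top 81 mm above the deck). A side rod each side, 46 mm apart inside and 45 mm up, keeps the row upright. Blocks slide in under and between; axes as deck.
- deck_load (a point): Point on the deck's surface at mid-width, 330 mm up the slope from the stop: the middle of the open loading part, where a block, standing square on the deck with its dowel ends along the slope, can be let go. Axes as deck. The deck is open from 270 to 405 mm.
- keeper (a joint): Hinge angle of the keeper, a steel arm of 8 mm rod that pivots on the deck's far edge; 0 = raised, 70 degrees above the deck; 1.22 = fully down, lying across the channel behind the blocks. Stiff hinge (0.12 N m): it stays where it is left.
- keeper_knob (a point): Centre of the black ball knob, 22 mm across, on the end of the keeper arm. It swings square to deck y in an arc of 95 mm radius about a pivot at x = +45, y = 245, z = +30 mm in deck axes (from the deck's origin); fully down it is at x = -50, y = 245, z = +30 mm, outside the near rail. Can be pinched along deck y from above. (This point's own axes turn with the arm.)
- block1_mid (a point): Middle of a tapered hardwood block (52 g), 31 mm above its base (half-way up). Base 27 mm (x) by 50 mm (y); sides upright for the lowest 22 mm, then tapering to a top of 18 (x) by 26 mm (y), 61 to 64 mm above the base. z up out of its top, y along the dowels. Grip across its thickness (x). Starts upright on the bench; one of the four may be absent.
- block1_pin_a (a joint): How far the steel dowel in this block's +y end has been pressed in, m: 0 = stands 7 mm proud of the end face, 0.007 = flush. Dowel 10 mm across, centre 11 mm above the block's base; takes 5 N to push along and stays where it is left.
- block1_pin_b (a joint): How far the steel dowel in this block's -y end has been pressed in, m: 0 = stands 7 mm proud of the end face, 0.007 = flush. Dowel 10 mm across, centre 11 mm above the block's base; takes 5 N to push along and stays where it is left.
- block2_mid (a point): Middle of a tapered hardwood block (52 g), 31 mm above its base (half-way up). Base 27 mm (x) by 50 mm (y); sides upright for the lowest 22 mm, then tapering to a top of 18 (x) by 26 mm (y), 61 to 64 mm above the base. z up out of its top, y along the dowels. Grip across its thickness (x). Starts upright on the bench; one of the four may be absent.
- block2_pin_a (a joint): How far the steel dowel in this block's +y end has been pressed in, m: 0 = stands 7 mm proud of the end face, 0.007 = flush. Dowel 10 mm across, centre 11 mm above the block's base; takes 5 N to push along and stays where it is left.
- block2_pin_b (a joint): How far the steel dowel in this block's -y end has been pressed in, m: 0 = stands 7 mm proud of the end face, 0.007 = flush. Dowel 10 mm across, centre 11 mm above the block's base; takes 5 N to push along and stays where it is left.
- block3_mid (a point): Middle of a tapered hardwood block (52 g), 31 mm above its base (half-way up). Base 27 mm (x) by 50 mm (y); sides upright for the lowest 22 mm, then tapering to a top of 18 (x) by 26 mm (y), 61 to 64 mm above the base. z up out of its top, y along the dowels. Grip across its thickness (x). Starts upright on the bench; one of the four may be absent.
- block3_pin_a (a joint): How far the steel dowel in this block's +y end has been pressed in, m: 0 = stands 7 mm proud of the end face, 0.007 = flush. Dowel 10 mm across, centre 11 mm above the block's base; takes 5 N to push along and stays where it is left.
- block3_pin_b (a joint): How far the steel dowel in this block's -y end has been pressed in, m: 0 = stands 7 mm proud of the end face, 0.007 = flush. Dowel 10 mm across, centre 11 mm above the block's base; takes 5 N to push along and stays where it is left.
- block4_mid (a point): Middle of a tapered hardwood block (52 g), 31 mm above its base (half-way up). Base 27 mm (x) by 50 mm (y); sides upright for the lowest 22 mm, then tapering to a top of 18 (x) by 26 mm (y), 61 to 64 mm above the base. z up out of its top, y along the dowels. Grip across its thickness (x). Starts upright on the bench; one of the four may be absent.
- block4_pin_a (a joint): How far the steel dowel in this block's +y end has been pressed in, m: 0 = stands 7 mm proud of the end face, 0.007 = flush. Dowel 10 mm across, centre 11 mm above the block's base; takes 5 N to push along and stays where it is left.
- block4_pin_b (a joint): How far the steel dowel in this block's -y end has been pressed in, m: 0 = stands 7 mm proud of the end face, 0.007 = flush. Dowel 10 mm across, centre 11 mm above the block's base; takes 5 N to push along and stays where it is left.
- mallet: Bystander: wooden mallet, 184 x 85 x 60 mm, at the back left. Origin under its middle. Leave alone.
- calliper: Bystander: steel calliper, 152 x 68 x 9 mm, lying at the front right. Origin under its middle. Leave alone.
- abrasive_roll: Bystander: dark roll of abrasive, 69 mm across, 50 mm high, standing at the back left. Origin under its middle. Leave alone.
Things that resemble listed ones, but are neither listed nor needed, are in the scene too. Leave any green look-alike of the part that bears block1_mid alone. Leave any blue look-alike of the part that bears block2_mid alone.

How it is judged:
By the outcome, as a careful person would: the job done as asked, in the order asked, and still so for the second after the job is handed in, with the robot touching nothing.
Of block1, block2, block3, block4 only 3 to 4 are there at a start; the rules pass over those that are not, and their reading is None.
At some moment in a run one of block1, block2, block3, block4 may be knocked a few centimetres aside while the robot is not near it.
Once in a run the grip may slacken for a moment while it holds something.
It also fails if it takes over 210 s, if anything falls off the work surface, if the arm or the gripper's body presses on something with over 40 N, if the wrist force passes 120 N, or if a joint passes its speed limit or range.

ROBOT

A 6-joint arm with a two-finger parallel gripper is mounted at the origin on a cart in front of the work surface, level with it; the furniture and walls round the work are solid. World frame = base frame: x ahead of the robot, y to its left, z up, the work surface at z = 0. Lengths are in m, angles in rad, forces in N, time in s.
With the tool pointing down it reaches from about 0.3 to 1 m from the base axis. Payload 5.1 kg.
Tool frame: the origin (TCP) lies on the mounting face of the last link; the fingertips stand r.tips_ahead ahead of it and the grasp point (between the pads) lies 171 mm ahead of it (r.tips_ahead is the distance from the TCP to the fingertips, in m); z points along the fingers, y is the line along which they close (so a half turn about z gives the same grasp; the last joint's range is limited). The gripper opens to 95 mm and grips with 3 to 60 N. Pads are 20 mm wide; open, the fingers measure 119 mm over their backs; the gripper's body (75 mm by 180 mm) begins 59 mm behind the grasp point.
Start: joints at [1.252, 0.124, 1.65, -0, 1.367, -0.083], TCP at [0.152, 0.632, 0.405] pointing down, gripper open.
Joint ranges: [-2.61, 2.61], [-1.02, 2.33], [0.03, 2.71], [-1.35, 4.49], [0.32, 2.68], [-2.91, 2.91]. Speed limits (rad/s): [2.57, 2.57, 3.14, 3.14, 3.14, 3.14].

INTERFACE

Orientations are given as a unit quaternion [w, x, y, z].
In Python, from bench import r gives the robot as it stands.
- The arm moves only by the tool drive_tool, never from a script. Its argument "targets" is a list of rows, each an object with "offset": the shift along the tool's x, y, z as a fraction of full scale, a list of three; "twist": the turn, a rotation vector about the tool's x, y, z as a fraction of full scale, a list of three; "fingers": the finger opening in mm, from 0 to 95.1. A call has 1 to 8 rows; each row shifts and turns the commanded pose from where the row before left it, along the tool's axes as they then stand; what a row does not reach is not made up. Full scale, the value 1, is 75 cm for a shift and 0.1 rad for a turn. A row lasts 1/8 s, in which the tool goes at most 62.5 mm and 10.7 degrees, less where a joint would pass 70% of its speed; a pose out of reach is approached as far as the arm can. A call with a number of a shift or a turn outside -1 to 1 is refused whole. A call with a gripper value outside its range is refused whole. The fingers move at their own pace and stop on an object; "squeeze" is the grip in N (left out, the last holds). Time passes only in rows, so rows that do not move let the fingers close. It gives the time, the measured TCP pose, the force, the opening and the grip force at its end, in the units of the state.
- r.get_obs(): the state, without advancing time (a new reading comes with each control period).
- r.snapshot(name): name is "scene" or "top" or "wrist"; returns a dict with "image" (420x560x3 uint8, blue, green, red), "z_map" (420x560 float32, m along the optical axis (not along the pixel's ray), 0 where there is no reading), "fx", "fy", "cx", "cy" (pixels), "R" (3x3) and "t" (3): a world point X has camera coordinates R X + t. Camera axes: x right, y down, z forward; pixel columns grow to the right and rows downward; lengths in m; the calibration is good to about 2 mm. A picture is of the moment at which its call begins.
- r.hand_in(): hands the job in; it is judged then, once.
The state is a dict: "time_s": time; "qpos": joint angles; "qvel": joint speeds; "joint_torque": joint torques, N m; "tcp_pos": TCP position; "eef_rot": TCP orientation; "force": force on the tool from outside, world axes, zero at the start; "ft_torque": the same for the moment, N m; "grip_width": opening from 0.0 (shut) to 1.0 (fully open); "grasp_force": force on a finger pad.
Only numpy, scipy, OpenCV 4.12 (cv2) and the standard library are available. Lean on these libraries where they do the work, as an engineer would, in place of code of your own. Each camera call takes 0.05 s, during which the arm holds its last target. There are 200 camera calls.

## Working session

There is one attempt and no reset: what is moved stays moved. The work goes in short steps, Python scripts to look and compute and a tool call to move; the robot and the scene stay as the last step left them, time stands still between calls to the robot, and variables do not carry over. Pictures are saved under pics/ and viewed, at most 14 in all, crops included, and the job is handed in when it is done.

Besides the shell and the picture viewer there is one more tool, called after "Emit:" as name(argument=value, ...), one argument or row to a line, values as JSON. drive_tool: Moves the arm, as the interface text tells. Shift numbers are shares of 75 cm and turn numbers shares of 0.1 rad, none past 1 either way. Its arguments: {"type":"object","properties":{"targets":{"type":"array"},"squeeze":{"type":"number"}},"required":["targets"]}

```bash
ls; mkdir -p pics; python3 - <<'E'
from bench import r
import cv2, numpy as np
o=r.get_obs(); print({k:np.round(v,3) for k,v in o.items()}, r.tips_ahead)
for n in ("scene","top"):
    s=r.snapshot(n); cv2.imwrite(f"pics/{n}0.png",s["image"]); np.savez(f"pics/{n}0.npz",**s)
    print(n,s["fx"],s["cx"],s["cy"],np.round(s["R"],3).tolist(),np.round(s["t"],3))
E
```

```text
pics
{'time_s': np.float64(0.0), 'qpos': array([ 1.252,  0.124,  1.652,  0.   ,  1.367, -0.083]), 'qvel': array([ 0.   ,  0.001,  0.001,  0.001,  0.001, -0.001]), 'joint_torque': array([ 3.0000e-03, -4.1759e+01, -3.5994e+01,  7.8000e-02,  4.9000e-02,
       -0.0000e+00]), 'tcp_pos': array([0.152, 0.632, 0.404]), 'eef_rot': array([-0.   ,  0.118,  0.993, -0.001]), 'force': array([ 0.238,  0.19 , -0.371]), 'ft_torque': array([-0.041, -0.023, -0.003]), 'grasp_force': np.float64(0.0), 'grip_width': np.float64(1.004)} 0.1901
scene 467.1809601880719 287.91622107190636 207.41579855730095 [[0.866, -0.5, -0.011], [-0.396, -0.671, -0.627], [0.306, 0.547, -0.779]] [-0.457  0.324  1.12 ]
top 433.5489670418965 282.9335011822329 205.74338015911061 [[0.073, -0.997, 0.002], [-0.975, -0.072, -0.211], [0.211, 0.013, -0.977]] [-0.013  0.546  1.28 ]
```

View pics/scene0.png

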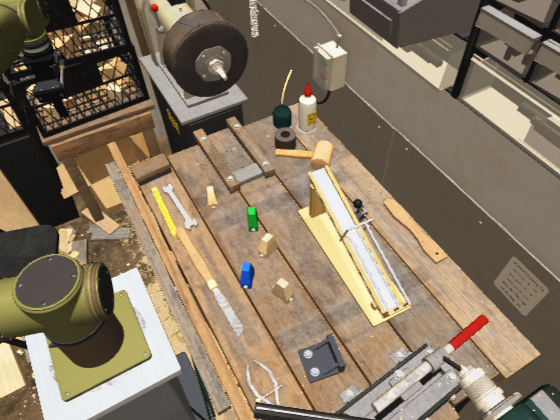

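View pics/top0.png

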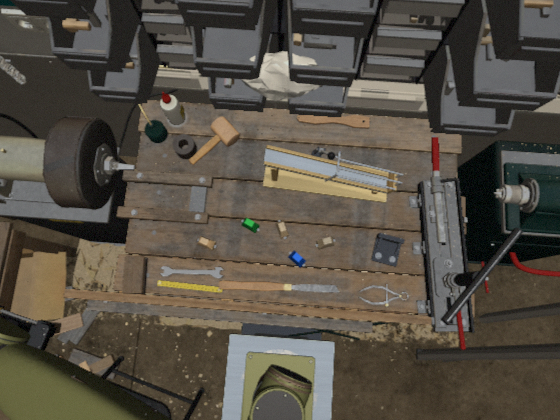

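Candidates for the blocks in the scene picture: plain wooden blocks at (211,196), (267,245) and (284,290). The look-alikes are green (252,218) and blue (247,274), to be left alone. The anvil plate is at (322,358), the rack runs from (325,185) to (395,300), and the knob is at (358,204).

```bash
cat > h.py <<'E'
import numpy as np, cv2
def cloud(s):
    d=s["z_map"]; v,u=np.mgrid[:d.shape[0],:d.shape[1]]
    c=np.stack([(u-s["cx"])/s["fx"]*d,(v-s["cy"])/s["fy"]*d,d],-1)
    P=(c-s["t"])@s["R"]; P[d<=0]=np.nan; return P
def proj(s,X):
    c=np.atleast_2d(X)@np.asarray(s["R"]).T+s["t"]
    return np.c_[c[:,0]/c[:,2]*s["fx"]+s["cx"],c[:,1]/c[:,2]*s["fy"]+s["cy"]]
def clusters(s,zlo,zhi,roi,minpx=12):
    P=cloud(s); z=P[...,2]
    m=(z>zlo)&(z<zhi)&(P[...,0]>roi[0])&(P[...,0]<roi[1])&(P[...,1]>roi[2])&(P[...,1]<roi[3])
    n,l,st,ce=cv2.connectedComponentsWithStats(m.astype(np.uint8))
    for i in range(1,n):
        if st[i,4]<minpx: continue
        Q=P[l==i]; (c,w,a)=cv2.minAreaRect((Q[:,:2]*1000).astype(np.float32))
        print("px",ce[i].round(),"n",st[i,4],"c mm",np.round(c),"wh",np.round(w),"ang",round(a),"ztop",np.round(np.percentile(Q[:,2],95)*1000), "bgr",s["image"][l==i].mean(0).round())
E
python3 - <<'E'
from h import *
for n in ("scene","top"):
    s=dict(np.load(f"pics/{n}0.npz")); print(n)
    clusters(s,0.015,0.2,(0.25,0.9,-0.45,0.6))
s=dict(np.load("pics/scene0.npz"));t=dict(np.load("pics/top0.npz"))
a=cv2.resize(s["image"][170:390,190:420],None,fx=2.6,fy=2.6,interpolation=cv2.INTER_CUBIC)
cv2.imwrite("pics/c1.png",a)
b=cv2.resize(t["image"][130:290,180:420],None,fx=3.3,fy=3.3,interpolation=cv2.INTER_CUBIC)
cv2.imwrite("pics/c2.png",b)
E
```

```text
scene
px [341. 216.] n 6428 c mm [718.  85.] wh [841. 171.] ang 81 ztop 159.0 bgr [156. 184. 197.]
px [215.  90.] n 234 c mm [564. 539.] wh [144. 103.] ang 12 ztop 199.0 bgr [34. 38. 42.]
px [318.  84.] n 27 c mm [845. 358.] wh [69.  5.] ang 89 ztop 199.0 bgr [73. 86. 96.]
px [309. 107.] n 725 c mm [850. 377.] wh [ 93. 120.] ang 3 ztop 188.0 bgr [114. 142. 169.]
px [225. 138.] n 3294 c mm [569. 428.] wh [344. 241.] ang 90 ztop 81.0 bgr [113. 129. 144.]
px [150. 168.] n 661 c mm [303. 462.] wh [110.  67.] ang 4 ztop 39.0 bgr [ 89. 118. 149.]
px [211. 197.] n 191 c mm [416. 253.] wh [54. 27.] ang 72 ztop 62.0 bgr [139. 196. 226.]
px [252. 218.] n 204 c mm [482. 121.] wh [57. 27.] ang 67 ztop 65.0 bgr [ 58. 155.  41.]
px [207. 277.] n 1086 c mm [299.  22.] wh [ 28. 373.] ang 3 ztop 30.0 bgr [163. 202. 229.]
px [267. 244.] n 276 c mm [475.  22.] wh [53. 28.] ang 23 ztop 65.0 bgr [124. 168. 198.]
px [246. 274.] n 265 c mm [386. -33.] wh [55. 26.] ang 52 ztop 66.0 bgr [177.  90.  38.]
px [283. 290.] n 310 c mm [ 443. -116.] wh [28. 61.] ang 25 ztop 66.0 bgr [121. 158. 183.]
px [407. 368.] 
[... 1444 characters left out ...]
n 230 c mm [ 457. -308.] wh [80. 50.] ang 80 ztop 45.0 bgr [63. 59. 58.]
px [206. 242.] n 155 c mm [420. 260.] wh [60. 28.] ang 73 ztop 65.0 bgr [ 94. 122. 143.]
px [325. 242.] n 155 c mm [ 447. -111.] wh [27. 62.] ang 18 ztop 66.0 bgr [ 92. 110. 121.]
px [296. 258.] n 150 c mm [391. -25.] wh [59. 27.] ang 55 ztop 67.0 bgr [133.  70.  36.]
px [378. 255.] n 12 c mm [ 420. -277.] wh [10. 11.] ang 30 ztop 19.0 bgr [143. 137. 133.]
px [134. 275.] n 790 c mm [305. 467.] wh [107.  64.] ang 3 ztop 41.0 bgr [ 70.  86. 102.]
px [391. 259.] n 12 c mm [ 411. -319.] wh [13. 13.] ang 3 ztop 19.0 bgr [140. 135. 131.]
px [271. 286.] n 881 c mm [304.  26.] wh [ 33. 370.] ang 4 ztop 31.0 bgr [109. 133. 153.]
```

View pics/c1.png

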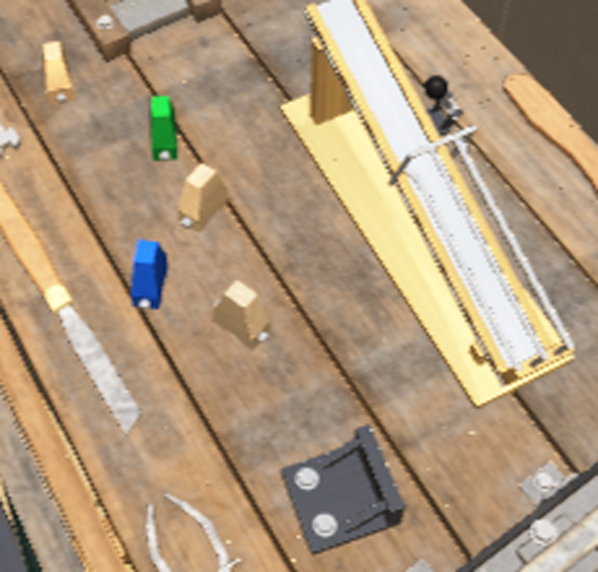

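View pics/c2.png

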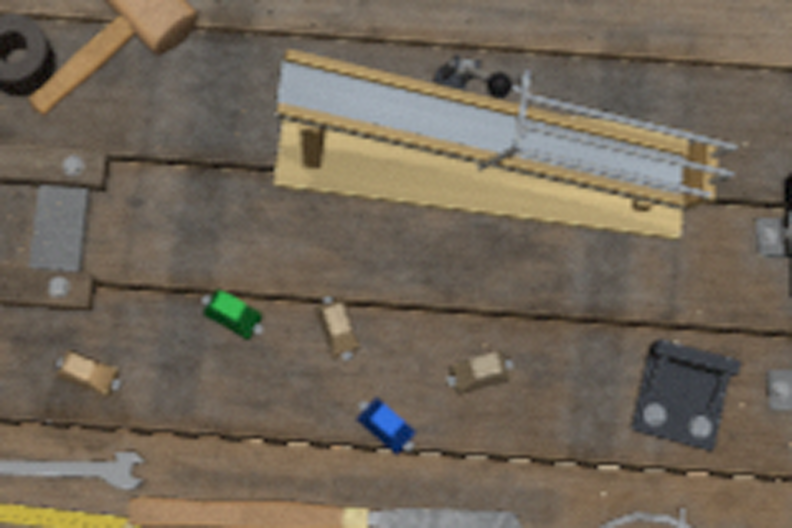

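The close crops confirm three plain wooden blocks, at c2 pixels (88,373), (338,327) and (480,371). The green (232,313) and blue (386,424) ones are look-alikes. The anvil's upright face is on its far side (c2 ~(695,355)), so the push goes toward the robot.

```bash
cat >> h.py <<'E'
from scipy.spatial.transform import Rotation as Ro
def pose(o): 
    w,x,y,z=o["eef_rot"]; return np.array(o["tcp_pos"]),Ro.from_quat([x,y,z,w])
def toolR(yaw,tilt=None):
    """tool down, tool x along world heading yaw (deg)"""
    a=np.radians(yaw); X=np.array([np.cos(a),np.sin(a),0]); Z=np.array([0,0,-1.]); return Ro.from_matrix(np.c_[X,np.cross(Z,X),Z])
def plan(p0,R0,p1,R1):
    d=R0.inv().apply(np.array(p1)-p0); rv=(R0.inv()*R1).as_rotvec()
    d1=R1.inv().apply(np.array(p1)-p0)
    print("shift first: offset",np.round(d/.75,4),"mm",np.round(d*1000,1)," twist",np.round(rv/.1,2)," | turn first: offset",np.round(d1/.75,4))
E
python3 - <<'E'
from h import *
from bench import r
o=r.get_obs(); p,R=pose(o)
print("yaw x_tool",np.degrees(np.arctan2(*R.apply([1,0,0])[1::-1])), o["qpos"].round(3))
plan(p,R,[.46,.02,.45],R)
s=r.snapshot("wrist"); print(s["fx"],s["cx"],s["cy"])
Rc=np.array(s["R"]); C=-Rc.T@s["t"]; print("cam in tool",R.inv().apply(C-p), "cam axes in tool (cols)",R.inv().apply(Rc).round(3))
# deck fit from both cams
for n in("scene","top"):
    s=dict(np.load(f"pics/{n}0.npz")); P=cloud(s); im=s["image"].astype(int)
    m=(P[...,2]>.02)&(P[...,2]<.2)&(P[...,0]>.55)&(P[...,0]<.85)&(P[...,1]>-.32)&(P[...,1]<.12)
    hsv=cv2.cvtColor(s["image"],cv2.COLOR_BGR2HSV); md=m&(hsv[...,1]<45)&(hsv[...,2]>100)
    Q=P[md]; keep=np.ones(len(Q),bool)
    for k in range(12):
        A=np.c_[Q[keep][:,:2],np.ones(keep.sum())]; c=np.linalg.lstsq(A,Q[keep][:,2],rcond=None)[0]
        res=Q[:,2]-np.c_[Q[:,:2],np.ones(len(Q))]@c; keep=abs(res-np.median(res[keep]))<(0.02 if k<4 else .004)
    print(n,len(Q),keep.sum(),"plane",c.round(4),"slope",np.degrees(np.arctan(np.hypot(*c[:2]))),"heading up",np.degrees(np.arctan2(c[1],c[0])))
    q=Q[keep]; (cc,w,a)=cv2.minAreaRect((q[:,:2]*1000).astype(np.float32)); print(np.round(cc),np.round(w),a, q.min(0).round(3),q.max(0).round(3))
E
```

```text
yaw x_tool 166.48971999768898 [ 1.252  0.124  1.652  0.     1.367 -0.083]
shift first: offset [-0.5901 -0.6973 -0.0607] mm [-442.6 -523.   -45.5]  twist [0. 0. 0.]  | turn first: offset [-0.5901 -0.6973 -0.0607]
293.4871843363699 281.79166081499915 206.36037941423623
cam in tool [0.07441206 0.00058061 0.01988856] cam axes in tool (cols) [[ 0.001  1.    -0.   ]
 [-0.964  0.001 -0.265]
 [-0.265  0.     0.964]]
scene 2601 1661 plane [-0.0039  0.3247  0.1329] slope 17.991000868578368 heading up 90.68942989600875
[ 666. -109.] [396.  79.] 86.57771301269531 [ 0.616 -0.304  0.031] [0.708 0.089 0.161]
top 1749 1121 plane [0.0032 0.3265 0.1277] slope 18.081969156196244 heading up 89.43194336831193
[ 660. -101.] [388.  50.] 87.56966400146484 [ 0.632 -0.294  0.031] [0.693 0.093 0.162]
```

Emit:
drive_tool(
  targets=[
    {"offset": [-0.049, -0.058, -0.005], "twist": [0, 0, 0], "fingers": 95},
    {"offset": [-0.049, -0.058, -0.005], "twist": [0, 0, 0], "fingers": 95},
    {"offset": [-0.049, -0.058, -0.005], "twist": [0, 0, 0], "fingers": 95},
    {"offset": [-0.049, -0.058, -0.005], "twist": [0, 0, 0], "fingers": 95},
    {"offset": [-0.049, -0.058, -0.005], "twist": [0, 0, 0], "fingers": 95},
    {"offset": [-0.049, -0.058, -0.005], "twist": [0, 0, 0], "fingers": 95},
    {"offset": [-0.049, -0.058, -0.005], "twist": [0, 0, 0], "fingers": 95},
    {"offset": [-0.049, -0.058, -0.005], "twist": [0, 0, 0], "fingers": 95},
  ],
)

```text
time_s: 1.15
tcp_pos: [0.3567, 0.2232, 0.4348]
eef_rot: [0.0, 0.117, 0.993, 0.0]
force: [1.1, 1.0, 0.9]
grip_width: 1.001
grasp_force: 0.0
```

Emit:
drive_tool(
  targets=[
    {"offset": [-0.049, -0.058, -0.005], "twist": [0, 0, 0], "fingers": 95},
    {"offset": [-0.049, -0.058, -0.005], "twist": [0, 0, 0], "fingers": 95},
    {"offset": [-0.049, -0.058, -0.005], "twist": [0, 0, 0], "fingers": 95},
    {"offset": [-0.049, -0.058, -0.005], "twist": [0, 0, 0], "fingers": 95},
    {"offset": [0, 0, 0], "twist": [0, 0, 0], "fingers": 95},
  ],
)

```text
time_s: 1.78
tcp_pos: [0.4596, 0.0186, 0.4496]
eef_rot: [-0.0, 0.121, 0.993, -0.0]
force: [-0.6, -0.3, -0.2]
grip_width: 0.998
grasp_force: 0.0
```

```bash
python3 - <<'E'
from h import *
from bench import r
s=r.snapshot("wrist"); np.savez("pics/w1.npz",**s); cv2.imwrite("pics/w1.png",cv2.resize(s["image"],(800,600),interpolation=cv2.INTER_CUBIC))
o=r.get_obs(); print(o["time_s"],o["tcp_pos"].round(4),o["qpos"].round(2))
clusters(s,0.015,0.2,(0.3,0.9,-0.38,0.4),30)
E
```

```text
1.825 [0.459  0.0201 0.4494] [-0.07 -0.34  2.    0.    1.48 -1.4 ]
px [249.  67.] n 3200 c mm [306.  21.] wh [ 18. 366.] ang 1 ztop 28.0 bgr [161. 183. 199.]
px [452. 108.] n 1116 c mm [416. 253.] wh [56. 28.] ang 73 ztop 62.0 bgr [137. 171. 191.]
px [235. 139.] n 852 c mm [389. -28.] wh [64. 27.] ang 53 ztop 65.0 bgr [173. 107.  69.]
px [503. 192.] n 7366 c mm [555. 330.] wh [140. 155.] ang 90 ztop 34.0 bgr [120. 132. 138.]
px [360. 180.] n 819 c mm [481. 126.] wh [64. 26.] ang 71 ztop 64.0 bgr [ 87. 150.  76.]
px [288. 192.] n 751 c mm [478.  26.] wh [64. 27.] ang 27 ztop 64.0 bgr [148. 173. 187.]
px [188. 194.] n 795 c mm [ 445. -110.] wh [27. 53.] ang 21 ztop 65.0 bgr [141. 165. 176.]
px [ 75. 202.] n 60 c mm [ 419. -280.] wh [13. 13.] ang 4 ztop 17.0 bgr [195. 191. 183.]
px [ 45. 203.] n 60 c mm [ 410. -324.] wh [13. 12.] ang 78 ztop 17.0 bgr [190. 187. 179.]
px [ 63. 238.] n 1325 c mm [ 455. -310.] wh [81. 50.] ang 79 ztop 43.0 bgr [77. 75. 72.]
px [345. 321.] n 569 c mm [664.  52.] wh [18. 66.] ang 70 ztop 135.0 bgr [ 69.  95. 111.]
px [212. 333.] n 843 c mm [ 626. -103.] wh [175.  11.] ang 88 ztop 110.0 bgr [107. 128. 136.]
```

View pics/w1.png

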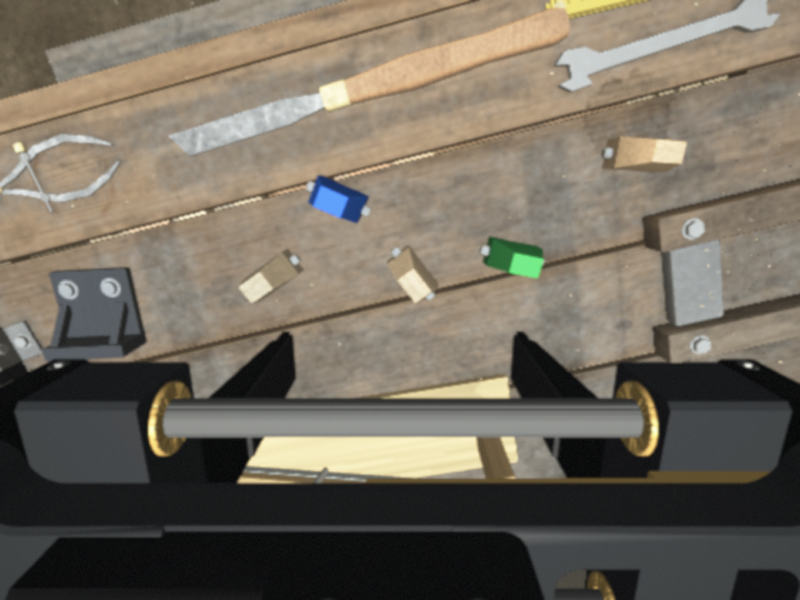

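In the wrist picture, block C is at (270,277), B at (412,275) and A at (645,153). Blue is at (338,200) and green at (513,258). The anvil face is along (40–145,350).

```bash
python3 - <<'E'
from h import *
from bench import r
s=dict(np.load("pics/w1.npz")); P=cloud(s)
print("tops"); clusters(s,0.056,0.08,(0.38,0.52,-0.2,0.3),30)
# anvil top edge: z 38..46
m=(P[...,2]>.036)&(P[...,2]<.05)&(P[...,0]>.4)&(P[...,0]<.56)&(P[...,1]<-.24)&(P[...,1]>-.38)
Q=P[m]*1000; print(len(Q),cv2.minAreaRect(Q[:,:2].astype(np.float32)))
for n in("scene","top"):
    S=dict(np.load(f"pics/{n}0.npz"));P=cloud(S)
    m=(P[...,2]>.036)&(P[...,2]<.05)&(P[...,0]>.4)&(P[...,0]<.56)&(P[...,1]<-.24)&(P[...,1]>-.38); Q=P[m]*1000; print(n,len(Q),cv2.minAreaRect(Q[:,:2].astype(np.float32)))
p,R=pose(r.get_obs())
plan(p,R,[.445,-.110,.34],toolR(108))
E
```

```text
tops
px [466. 106.] n 411 c mm [418. 256.] wh [29. 19.] ang 72 ztop 63.0 bgr [178. 214. 231.]
px [232. 142.] n 366 c mm [390. -28.] wh [30. 20.] ang 52 ztop 65.0 bgr [233. 145.  88.]
px [366. 185.] n 374 c mm [484. 125.] wh [30. 20.] ang 66 ztop 65.0 bgr [119. 207. 103.]
px [289. 199.] n 346 c mm [478.  25.] wh [30. 19.] ang 23 ztop 65.0 bgr [186. 214. 225.]
px [180. 200.] n 357 c mm [ 446. -113.] wh [20. 29.] ang 20 ztop 65.0 bgr [177. 202. 211.]
600 ((470.108154296875, -312.9604187011719), (81.0527572631836, 19.41115951538086), 77.84192657470703)
scene 246 ((468.18182373046875, -313.8565979003906), (80.22419738769531, 22.90701675415039), 76.25006103515625)
top 129 ((471.022705078125, -310.31939697265625), (80.2194595336914, 22.69814682006836), 81.1354751586914)
shift first: offset [-0.0231 -0.173   0.1458] mm [ -17.4 -129.8  109.4]  twist [-0.000e+00 -1.000e-02  1.017e+01]  | turn first: offset [-0.1592 -0.0714  0.1459]
```

Emit:
drive_tool(
  targets=[
    {"offset": [-0.0087, -0.0587, 0], "twist": [0, 0, 0], "fingers": 95},
    {"offset": [-0.0087, -0.0587, 0], "twist": [0, 0, 0], "fingers": 95},
    {"offset": [-0.0087, -0.0587, 0], "twist": [0, 0, 0], "fingers": 95},
    {"offset": [0, 0, 0], "twist": [0, 0, 0.98], "fingers": 70},
    {"offset": [0, 0, 0], "twist": [0, 0, 0.98], "fingers": 70},
    {"offset": [0, 0, 0.02], "twist": [0, 0, 0.98], "fingers": 70},
    {"offset": [0, 0, 0.02], "twist": [0, 0, 0.98], "fingers": 70},
    {"offset": [0, 0, 0.02], "twist": [0, 0, 0.98], "fingers": 70},
  ],
)

```text
time_s: 2.82
tcp_pos: [0.4467, -0.1098, 0.404]
eef_rot: [-0.0, 0.355, 0.935, 0.0]
force: [-0.6, -0.8, 0.1]
grip_width: 0.737
grasp_force: 0.0
```

Emit:
drive_tool(
  targets=[
    {"offset": [0, 0, 0.02], "twist": [0, 0, 0.98], "fingers": 70},
    {"offset": [0, 0, 0.02], "twist": [0, 0, 0.98], "fingers": 70},
    {"offset": [0, 0, 0.02], "twist": [0, 0, 0.98], "fingers": 70},
    {"offset": [0, 0, 0.02], "twist": [0, 0, 0.98], "fingers": 70},
    {"offset": [0, 0, 0.02], "twist": [0, 0, 0.98], "fingers": 70},
    {"offset": [0, 0, 0], "twist": [0, 0, 0], "fingers": 70},
  ],
)

```text
time_s: 3.58
tcp_pos: [0.4463, -0.1099, 0.3282]
eef_rot: [-0.002, 0.57, 0.822, -0.0]
force: [0.4, 0.3, -0.2]
grip_width: 0.736
grasp_force: 0.0
```

```bash
cat > look.py <<'E'
from h import *
from bench import r
import sys
# usage: look.py roi(x0 x1 y0 y1) : block tops near gripper + plan
def status():
    o=r.get_obs(); p,R=pose(o); X=R.apply([1,0,0]); Z=R.apply([0,0,1])
    print("t",round(float(o["time_s"]),2),"tcp",(p*1000).round(1),"yaw",round(float(np.degrees(np.arctan2(X[1],X[0]))),2),"Z",Z.round(3),"q",o["qpos"].round(2),"F",o["force"].round(1),"grip",round(float(o["grip_width"])*95.1,1),round(float(o["grasp_force"]),1))
    return p,R
if __name__=="__main__":
    s=r.snapshot("wrist"); status()
    clusters(s,0.056,0.08,tuple(float(a) for a in sys.argv[1:5]),30)
E
python3 look.py .38 .52 -.2 .08
```

```text
t 3.62 tcp [ 446.7 -110.3  329.3] yaw 110.54 Z [-0.001  0.001 -1.   ] q [-0.36 -0.25  2.14  0.    1.26 -0.72] F [-0.2 -0.5  0.4] grip 69.9 0.0
px [380.  74.] n 1095 c mm [478.  24.] wh [30. 20.] ang 24 ztop 65.0 bgr [185. 211. 222.]
px [253.  98.] n 928 c mm [390. -28.] wh [30. 20.] ang 54 ztop 65.0 bgr [231. 147.  88.]
px [280. 218.] n 725 c mm [ 446. -113.] wh [20. 28.] ang 20 ztop 65.0 bgr [188. 212. 220.]
```

Emit:
drive_tool(
  targets=[
    {"offset": [-0.003, 0, 0.056], "twist": [0, 0, 0], "fingers": 70},
    {"offset": [0, 0, 0.056], "twist": [0, 0, 0], "fingers": 70},
    {"offset": [0, 0, 0.056], "twist": [0, 0, 0], "fingers": 70},
    {"offset": [0, 0, 0], "twist": [0, 0, 0], "fingers": 70},
    {"offset": [0, 0, 0], "twist": [0, 0, 0], "fingers": 15},
    {"offset": [0, 0, 0], "twist": [0, 0, 0], "fingers": 15},
    {"offset": [0, 0, 0], "twist": [0, 0, 0], "fingers": 15},
    {"offset": [0, 0, 0], "twist": [0, 0, 0], "fingers": 15},
  ],
  squeeze=40,
)

```text
time_s: 4.62
tcp_pos: [0.448, -0.1138, 0.2046]
eef_rot: [0.001, 0.571, 0.821, 0.0]
force: [0.2, -0.5, -0.7]
grip_width: 0.373
grasp_force: 0.0
```

```bash
python3 - <<'E'
from look import *
p,R=status()
# anvil: top-edge rect of web+plate includes gussets; fit far edge line of points z 36..50
s=dict(np.load("pics/w1.npz")); P=cloud(s)
for n in("w1","scene0","top0"):
    s=dict(np.load(f"pics/{n}.npz")); P=cloud(s)*1000
    m=(P[...,2]>39)&(P[...,2]<50)&(P[...,0]>430)&(P[...,0]<540)&(P[...,1]<-250)&(P[...,1]>-370); Q=P[m]
    far=[]
    for y in range(-345,-275,8):
        q=Q[abs(Q[:,1]-y)<4]
        if len(q)>3: far.append((y,np.percentile(q[:,0],97)))
    far=np.array(far); k=np.polyfit(far[:,0],far[:,1],1); print(n,"x at y=-312:",np.polyval(k,-312).round(1),"slope",k[0].round(3),"ang",90-np.degrees(np.arctan(k[0])), "y range",Q[:,1].min().round(),Q[:,1].max().round(), (far[:,1]-np.polyval(k,far[:,0])).round(1))
E
```

```text
t 4.62 tcp [ 448.  -113.8  204.6] yaw 110.34 Z [ 0.001 -0.001 -1.   ] q [-0.37 -0.07  2.22 -0.    1.   -0.72] F [ 0.2 -0.5 -0.7] grip 35.5 0.0
w1 x at y=-312: 478.7 slope 0.231 ang 77.01693570643461 y range -354.0 -273.0 [ 0.3 -0.  -0.6 -0.7  1.2  0.4 -0.4 -0.2  0. ]
scene0 x at y=-312: 478.2 slope 0.196 ang 78.9064243891255 y range -354.0 -275.0 [ 0.2 -0.2 -0.2  0.   0.4 -0.2 -0.3  0.5 -0.2]
top0 x at y=-312: 479.3 slope 0.198 ang 78.81236219758642 y range -350.0 -271.0 [-1.6 -0.2  1.1  1.6 -0.2 -0.6  1.3 -0.6 -0.8]
```

Emit:
drive_tool(
  targets=[
    {"offset": [0, 0, 0], "twist": [0, 0, 0], "fingers": 15},
    {"offset": [0, 0, 0], "twist": [0, 0, 0], "fingers": 15},
    {"offset": [0, 0, 0], "twist": [0, 0, 0], "fingers": 15},
  ],
  squeeze=40,
)

```text
time_s: 5.0
tcp_pos: [0.4478, -0.1138, 0.2041]
eef_rot: [0.0, 0.571, 0.821, -0.0]
force: [-1.1, 0.4, 5.4]
grip_width: 0.288
grasp_force: 40.0
```

```bash
python3 - <<'E'
from look import *
p,R=status()
plan(p,R,[.531,-.150,.209],toolR(168))
plan(p,toolR(168),[p[0],p[1]-.158,p[2]],toolR(168))
s=dict(np.load("pics/scene0.npz")); P=cloud(s)
for x0 in (.45,.5,.55,.6):
    m=(P[...,0]>x0)&(P[...,0]<x0+.05)&(P[...,1]<-.375)&(P[...,1]>-.46)&(P[...,2]>.05)&(P[...,2]<.3)
    Q=P[m]; print(x0,len(Q),Q.max(0).round(3), Q[Q[:,2]>.075][:,1].max() if (Q[:,2]>.075).any() else None)
E
```

```text
t 5.0 tcp [ 447.8 -113.8  204.1] yaw 110.34 Z [ 0. -0. -1.] q [-0.37 -0.07  2.22 -0.    1.   -0.72] F [-1.1  0.4  5.4] grip 27.4 40.0
shift first: offset [-0.0839  0.0872 -0.0066] mm [-62.9  65.4  -4.9]  twist [ -0.     0.   -10.06]  | turn first: offset [-0.1185 -0.0242 -0.0066]
shift first: offset [-0.0438 -0.2061  0.    ] mm [ -32.9 -154.5    0. ]  twist [0. 0. 0.]  | turn first: offset [-0.0438 -0.2061  0.    ]
0.45 84 [ 0.5   -0.449  0.069] None
0.5 222 [ 0.55  -0.424  0.071] None
0.55 284 [ 0.6   -0.424  0.072] None
0.6 276 [ 0.65  -0.43   0.077] -0.442381555780394
```

Emit:
drive_tool(
  targets=[
    {"offset": [0, 0, -0.0065], "twist": [0, 0, 0], "fingers": 15},
    {"offset": [-0.042, 0.0436, 0], "twist": [0, 0, 0], "fingers": 15},
    {"offset": [-0.042, 0.0436, 0], "twist": [0, 0, 0], "fingers": 15},
    {"offset": [0, 0, 0], "twist": [0, 0, -1], "fingers": 15},
    {"offset": [0, 0, 0], "twist": [0, 0, -1], "fingers": 15},
    {"offset": [0, 0, 0], "twist": [0, 0, -1], "fingers": 15},
    {"offset": [0, 0, 0], "twist": [0, 0, -1], "fingers": 15},
    {"offset": [0, 0, 0], "twist": [0, 0, -1], "fingers": 15},
  ],
)

```text
time_s: 6.0
tcp_pos: [0.5307, -0.1499, 0.2082]
eef_rot: [-0.0, 0.349, 0.937, 0.0]
force: [0.6, 0.1, -0.2]
grip_width: 0.285
grasp_force: 40.0
```

Emit:
drive_tool(
  targets=[
    {"offset": [0, 0, 0], "twist": [0, 0, -1], "fingers": 15},
    {"offset": [0, 0, 0], "twist": [0, 0, -1], "fingers": 15},
    {"offset": [0, 0, 0], "twist": [0, 0, -1], "fingers": 15},
    {"offset": [0, 0, 0], "twist": [0, 0, -1], "fingers": 15},
    {"offset": [0, 0, 0], "twist": [0, 0, -1], "fingers": 15},
    {"offset": [-0.0146, -0.0687, 0], "twist": [0, 0, 0], "fingers": 15},
    {"offset": [-0.0146, -0.0687, 0], "twist": [0, 0, 0], "fingers": 15},
    {"offset": [-0.0146, -0.0687, 0], "twist": [0, 0, 0], "fingers": 15},
  ],
)

```text
time_s: 7.0
tcp_pos: [0.5297, -0.3093, 0.2084]
eef_rot: [-0.0, 0.107, 0.994, 0.0]
force: [1.0, -0.1, -1.3]
grip_width: 0.28
grasp_force: 40.0
```

```bash
python3 - <<'E'
from look import *
s=r.snapshot("wrist"); p,R=status()
cv2.imwrite("pics/w2.png",cv2.resize(s["image"],(800,600)))
F=np.array([.482,-.298,p[2]]); print("to face along tool x mm:",R.inv().apply(F-p)*1000)
P=cloud(s)*1000; m=(P[...,2]>39)&(P[...,2]<50)&(P[...,0]>430)&(P[...,0]<500)&(P[...,1]<-250)&(P[...,1]>-370); Q=P[m]; far=[]
for y in range(-345,-275,8):
    q=Q[abs(Q[:,1]-y)<4]
    if len(q)>3: far.append((y,np.percentile(q[:,0],97)))
far=np.array(far); print(far.round(1).tolist()); k=np.polyfit(far[:,0],far[:,1],1); print(np.polyval(k,-312),90-np.degrees(np.arctan(k[0])))
E
```

```text
t 7.05 tcp [ 529.6 -314.7  209.3] yaw 167.49 Z [ 0.002 -0.005 -1.   ] q [-0.62  0.24  1.87 -0.    1.03 -1.97] F [-1.5 -4.3  1.3] grip 27.2 40.0
to face along tool x mm: [50.04928581  6.04420001 -0.17465051]
[[-345.0, 473.2], [-337.0, 474.6], [-329.0, 476.1], [-321.0, 477.8], [-313.0, 479.1], [-305.0, 480.8], [-297.0, 482.3], [-289.0, 483.7], [-281.0, 485.4]]
479.41886411863067 79.23929901850633
```

View pics/w2.png

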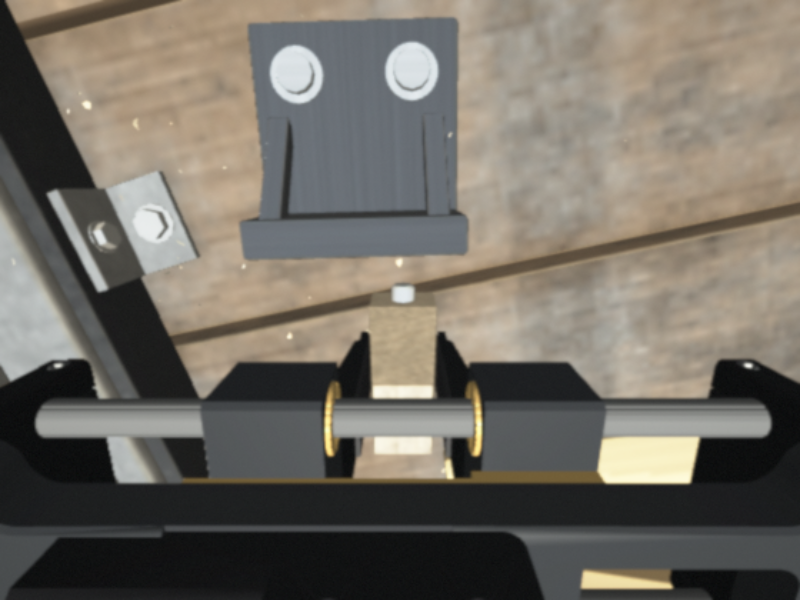

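The picture shows the block gripped squarely, dowel at (403,293), facing the plate face (243–467, ~255) and nearly square to it.

Emit:
drive_tool(
  targets=[
    {"offset": [0, 0, 0.005], "twist": [0, 0, -0.3], "fingers": 15},
    {"offset": [0.012, 0, 0], "twist": [0, 0, 0], "fingers": 15},
    {"offset": [0.008, 0, 0], "twist": [0, 0, 0], "fingers": 15},
    {"offset": [0.004, 0, 0], "twist": [0, 0, 0], "fingers": 15},
    {"offset": [0.004, 0, 0], "twist": [0, 0, 0], "fingers": 15},
    {"offset": [0.003, 0, 0], "twist": [0, 0, 0], "fingers": 15},
    {"offset": [0.002, 0, 0], "twist": [0, 0, 0], "fingers": 15},
    {"offset": [0, 0, 0], "twist": [0, 0, 0], "fingers": 15},
  ],
)

```text
time_s: 8.05
tcp_pos: [0.5065, -0.303, 0.2058]
eef_rot: [0.002, 0.093, 0.996, -0.0]
force: [5.0, 0.4, -2.5]
grip_width: 0.283
grasp_force: 40.0
```

```bash
python3 -c "
from look import *
status()"
```

```text
t 8.05 tcp [ 506.5 -303.   205.8] yaw 169.37 Z [ 0.004 -0.001 -1.   ] q [-0.63  0.2   1.93  0.    1.01 -2.02] F [ 5.   0.4 -2.5] grip 26.9 40.0
```

Emit:
drive_tool(
  targets=[
    {"offset": [0.0015, 0, 0], "twist": [0, 0, 0], "fingers": 15},
    {"offset": [0.0015, 0, 0], "twist": [0, 0, 0], "fingers": 15},
    {"offset": [0, 0, 0], "twist": [0, 0, 0], "fingers": 15},
  ],
)

```text
time_s: 8.43
tcp_pos: [0.5054, -0.303, 0.2065]
eef_rot: [0.005, 0.093, 0.996, -0.001]
force: [10.4, -1.6, -4.8]
grip_width: 0.286
grasp_force: 40.0
```

Emit:
drive_tool(
  targets=[
    {"offset": [0.0015, 0, 0], "twist": [0, 0, 0], "fingers": 15},
    {"offset": [0, 0, 0], "twist": [0, 0, 0], "fingers": 15},
  ],
)

```text
time_s: 8.68
tcp_pos: [0.5049, -0.3029, 0.2069]
eef_rot: [0.006, 0.093, 0.996, -0.002]
force: [13.0, -0.8, -4.1]
grip_width: 0.283
grasp_force: 40.0
```

Emit:
drive_tool(
  targets=[
    {"offset": [0.002, 0, 0], "twist": [0, 0, 0], "fingers": 15},
    {"offset": [0.002, 0, 0], "twist": [0, 0, 0], "fingers": 15},
    {"offset": [0, 0, 0], "twist": [0, 0, 0], "fingers": 15},
  ],
)

```text
time_s: 9.05
tcp_pos: [0.5032, -0.3026, 0.2078]
eef_rot: [0.009, 0.093, 0.996, -0.002]
force: [18.5, -1.0, -6.6]
grip_width: 0.288
grasp_force: 40.0
```

```bash
python3 - <<'E'
from look import *
s=r.snapshot("wrist"); status()
cv2.imwrite("pics/w3.png",cv2.resize(s["image"][140:320,200:360],None,fx=3.3,fy=3.3))
E
```

```text
t 9.1 tcp [ 503.2 -302.6  207.9] yaw 169.31 Z [ 0.017 -0.006 -1.   ] q [-0.63  0.19  1.94  0.01  1.   -2.02] F [18.9 -2.6 -6.1] grip 27.0 40.0
```

View pics/w3.png

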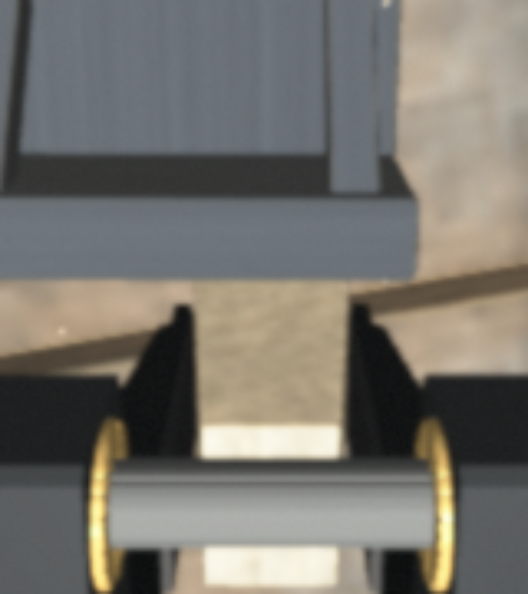

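Emit:
drive_tool(
  targets=[
    {"offset": [-0.033, 0, 0], "twist": [0, 0, 0], "fingers": 15},
    {"offset": [-0.033, 0, -0.003], "twist": [0, 0, 0], "fingers": 15},
    {"offset": [0, 0.056, 0], "twist": [0, 0, 0], "fingers": 15},
    {"offset": [0, 0.056, 0], "twist": [0, 0, 0], "fingers": 15},
    {"offset": [0.04, 0.056, 0], "twist": [0, 0, 0], "fingers": 15},
    {"offset": [0.04, 0, 0], "twist": [0, 0, 0], "fingers": 15},
    {"offset": [0, 0, 0], "twist": [0, 0, 1], "fingers": 15},
    {"offset": [0, 0, 0], "twist": [0, 0, 1], "fingers": 15},
  ],
)

```text
time_s: 10.1
tcp_pos: [0.5115, -0.1757, 0.2071]
eef_rot: [-0.001, 0.193, 0.981, -0.0]
force: [-0.4, -0.0, -0.2]
grip_width: 0.287
grasp_force: 40.0
```

Emit:
drive_tool(
  targets=[
    {"offset": [0, 0, 0], "twist": [0, 0, 1], "fingers": 15},
    {"offset": [0, 0, 0], "twist": [0, 0, 1], "fingers": 15},
    {"offset": [0, 0, 0], "twist": [0, 0, 1], "fingers": 15},
    {"offset": [0, 0, 0], "twist": [0, 0, 1], "fingers": 15},
    {"offset": [0, 0, 0], "twist": [0, 0, 1], "fingers": 15},
    {"offset": [0, 0, 0], "twist": [0, 0, 1], "fingers": 15},
    {"offset": [0, 0, 0], "twist": [0, 0, 1], "fingers": 15},
    {"offset": [0, 0, 0], "twist": [0, 0, 1], "fingers": 15},
  ],
)

```text
time_s: 11.1
tcp_pos: [0.5118, -0.176, 0.2071]
eef_rot: [-0.001, 0.56, 0.829, -0.0]
force: [-0.1, -0.0, -0.4]
grip_width: 0.291
grasp_force: 40.0
```

Emit:
drive_tool(
  targets=[
    {"offset": [0, 0, 0], "twist": [0, 0, 1], "fingers": 15},
    {"offset": [0, 0, 0], "twist": [0, 0, 1], "fingers": 15},
    {"offset": [0, 0, 0], "twist": [0, 0, 1], "fingers": 15},
    {"offset": [0, 0, 0], "twist": [0, 0, 1], "fingers": 15},
    {"offset": [0, 0, 0], "twist": [0, 0, 1], "fingers": 15},
    {"offset": [0, 0, 0], "twist": [0, 0, 1], "fingers": 15},
    {"offset": [0, 0, 0], "twist": [0, 0, 1], "fingers": 15},
    {"offset": [0, 0, 0], "twist": [0, 0, 1], "fingers": 15},
  ],
)

```text
time_s: 12.1
tcp_pos: [0.5118, -0.1759, 0.207]
eef_rot: [-0.0, 0.838, 0.545, -0.001]
force: [0.1, 0.0, -1.6]
grip_width: 0.284
grasp_force: 40.0
```

Emit:
drive_tool(
  targets=[
    {"offset": [0, 0, 0], "twist": [0, 0, 1], "fingers": 15},
    {"offset": [0, 0, 0], "twist": [0, 0, 1], "fingers": 15},
    {"offset": [0, 0, 0], "twist": [0, 0, 1], "fingers": 15},
    {"offset": [0, 0, 0], "twist": [0, 0, 1], "fingers": 15},
    {"offset": [0, 0, 0], "twist": [0, 0, 1], "fingers": 15},
    {"offset": [0, 0, 0], "twist": [0, 0, 1], "fingers": 15},
    {"offset": [0, 0, 0], "twist": [0, 0, 1], "fingers": 15},
    {"offset": [0, 0, 0], "twist": [0, 0, 1], "fingers": 15},
  ],
)

```text
time_s: 13.1
tcp_pos: [0.5118, -0.176, 0.207]
eef_rot: [-0.0, 0.984, 0.176, -0.001]
force: [0.2, -0.4, -1.3]
grip_width: 0.285
grasp_force: 40.0
```

Emit:
drive_tool(
  targets=[
    {"offset": [0, 0, 0], "twist": [0, 0, 1], "fingers": 15},
    {"offset": [0, 0, 0], "twist": [0, 0, 1], "fingers": 15},
    {"offset": [0, 0, 0], "twist": [0, 0, 1], "fingers": 15},
    {"offset": [0, 0, 0], "twist": [0, 0, 1], "fingers": 15},
    {"offset": [0, 0, 0], "twist": [0, 0, 1], "fingers": 15},
    {"offset": [0, 0, 0], "twist": [0, 0, 0.4], "fingers": 15},
    {"offset": [0, 0, 0], "twist": [0, 0, 0], "fingers": 15},
  ],
)

```text
time_s: 13.98
tcp_pos: [0.5119, -0.1761, 0.2071]
eef_rot: [0.0, 0.996, -0.091, -0.0]
force: [0.7, -0.3, -0.8]
grip_width: 0.284
grasp_force: 40.0
```

```bash
python3 - <<'E'
from look import *
p,R=status()
plan(p,R,[.531,-.19,.2075],toolR(-10.8)); plan(np.array([.531,-.19,.2075]),R,[.531,-.307,.2055],toolR(-10.8))
E
```

```text
t 13.97 tcp [ 511.9 -176.1  207.1] yaw -10.48 Z [-0.001  0.    -1.   ] q [-0.43  0.1   2.04 -0.    1.01  1.32] F [ 0.7 -0.3 -0.8] grip 27.0 40.0
shift first: offset [ 0.0284  0.0136 -0.0006] mm [21.3 10.2 -0.4]  twist [0.   0.01 0.06]  | turn first: offset [ 0.0285  0.0135 -0.0006]
shift first: offset [0.0284 0.1534 0.0027] mm [ 21.3 115.    2. ]  twist [0.   0.01 0.06]  | turn first: offset [0.0292 0.1532 0.0027]
```

Emit:
drive_tool(
  targets=[
    {"offset": [0.0284, 0.014, 0], "twist": [0, 0, 0.06], "fingers": 15},
    {"offset": [0.0145, 0.0765, 0.001], "twist": [0, 0, 0], "fingers": 15},
    {"offset": [0.0145, 0.0765, 0.001], "twist": [0, 0, 0], "fingers": 15},
    {"offset": [-0.01, 0, 0], "twist": [0, 0, 0], "fingers": 15},
    {"offset": [-0.01, 0, 0], "twist": [0, 0, 0], "fingers": 15},
    {"offset": [-0.004, 0, 0], "twist": [0, 0, 0], "fingers": 15},
    {"offset": [-0.004, 0, 0], "twist": [0, 0, 0], "fingers": 15},
    {"offset": [-0.003, 0, 0], "twist": [0, 0, 0], "fingers": 15},
  ],
)

```text
time_s: 14.98
tcp_pos: [0.5089, -0.3021, 0.2063]
eef_rot: [0.0, 0.996, -0.094, 0.002]
force: [5.6, 0.0, -1.3]
grip_width: 0.284
grasp_force: 40.0
```

Emit:
drive_tool(
  targets=[
    {"offset": [-0.0025, 0, 0], "twist": [0, 0, 0], "fingers": 15},
    {"offset": [-0.0025, 0, 0], "twist": [0, 0, 0], "fingers": 15},
    {"offset": [0, 0, 0], "twist": [0, 0, 0], "fingers": 15},
  ],
)

```text
time_s: 15.35
tcp_pos: [0.5062, -0.3017, 0.207]
eef_rot: [0.001, 0.996, -0.095, 0.004]
force: [7.9, -0.8, -3.4]
grip_width: 0.286
grasp_force: 40.0
```

```bash
python3 -c "
from look import *
status()"
```

```text
t 15.35 tcp [ 506.2 -301.7  207. ] yaw -10.85 Z [ 0.008 -0.002 -1.   ] q [-0.63  0.19  1.93  0.    1.01  1.13] F [ 7.9 -0.8 -3.4] grip 27.2 40.0
```

Emit:
drive_tool(
  targets=[
    {"offset": [-0.0025, 0, 0], "twist": [0, 0, 0], "fingers": 15},
    {"offset": [-0.0025, 0, 0], "twist": [0, 0, 0], "fingers": 15},
    {"offset": [-0.002, 0, 0], "twist": [0, 0, 0], "fingers": 15},
    {"offset": [0, 0, 0], "twist": [0, 0, 0], "fingers": 15},
  ],
)

```text
time_s: 15.85
tcp_pos: [0.5032, -0.3013, 0.2086]
eef_rot: [0.002, 0.995, -0.095, 0.009]
force: [18.4, -2.4, -6.8]
grip_width: 0.285
grasp_force: 40.0
```

```bash
python3 -c "
from look import *
status()"
```

```text
t 15.85 tcp [ 503.2 -301.3  208.6] yaw -10.89 Z [ 0.017 -0.006 -1.   ] q [-0.63  0.18  1.94  0.01  1.    1.13] F [18.4 -2.4 -6.8] grip 27.1 40.0
```

```bash
python3 - <<'E'
from look import *
from scipy.optimize import least_squares
for n in("scene0","top0"):
    s=dict(np.load(f"pics/{n}.npz")); P=cloud(s)*1000; hsv=cv2.cvtColor(s["image"],cv2.COLOR_BGR2HSV)
    pl=np.array([-3.9e-3,.3247,132.9]) if n=="scene0" else np.array([3.2e-3,.3265,127.7])
    off=(P[...,2]-(P[...,0]*pl[0]+P[...,1]*pl[1]+pl[2]))*.95
    m=(abs(off-10)<3)&(P[...,0]>600)&(P[...,0]<730)&(hsv[...,1]>60)
    d=(abs(off)<2.5)&(P[...,0]>600)&(P[...,0]<730)&(hsv[...,1]<45)
    for nm,mm in(("rail",m),("deck",d)):
        for y in range(-260,100,40):
            x=np.sort(P[mm][abs(P[mm][:,1]-y)<12][:,0]); 
            if len(x)>4:
                g=np.diff(x); i=g.argmax(); print(n,nm,y,len(x),x[0].round(),x[-1].round(),"gap",x[i].round(),x[i+1].round() )
E
```

```text
scene0 rail -260 59 617.0 678.0 gap 626.0 669.0
scene0 rail -220 60 619.0 680.0 gap 629.0 670.0
scene0 rail -180 63 621.0 683.0 gap 632.0 673.0
scene0 rail -140 51 625.0 685.0 gap 635.0 676.0
scene0 rail -100 44 622.0 689.0 gap 636.0 680.0
scene0 rail -60 61 629.0 690.0 gap 640.0 680.0
scene0 rail -20 56 632.0 694.0 gap 642.0 683.0
scene0 rail 20 69 634.0 694.0 gap 645.0 684.0
scene0 rail 60 56 636.0 698.0 gap 648.0 687.0
scene0 deck -260 81 617.0 665.0 gap 619.0 632.0
scene0 deck -220 81 620.0 667.0 gap 621.0 634.0
scene0 deck -180 80 623.0 670.0 gap 624.0 637.0
scene0 deck -140 71 626.0 672.0 gap 626.0 639.0
scene0 deck -100 72 641.0 675.0 gap 644.0 648.0
scene0 deck -60 115 631.0 708.0 gap 682.0 698.0
scene0 deck -20 97 632.0 684.0 gap 634.0 647.0
scene0 deck 20 91 636.0 687.0 gap 637.0 650.0
scene0 deck 60 87 638.0 690.0 gap 638.0 652.0
top0 rail -260 36 619.0 679.0 gap 629.0 670.0
top0 rail -220 37 622.0 683.0 gap 633.0 673.0
top0 rail -180 39 625.0 684.0 gap 635.0 674.0
top0 rail -140 28 628.0 687.0 gap 636.0 677.0
top0 rail -100 32 629.0 692.0 gap 638.0 679.0
top0 rail -60 34 631.0 693.0 gap 641.0 682.0
top0 rail -20 46 634.0 696.0 gap 643.0 684.0
top0 rail 20 44 637.0 697.0 gap 645.0 688.0
top0 rail 60 41 640.0 700.0 gap 648.0 688.0
top0 deck -260 35 634.0 671.0 gap 661.0 668.0
top0 deck -220 36 636.0 674.0 gap 639.0 645.0
top0 deck -180 40 637.0 677.0 gap 640.0 648.0
top0 deck -140 33 640.0 678.0 gap 643.0 651.0
top0 deck -100 58 644.0 679.0 gap 654.0 656.0
top0 deck -60 88 646.0 713.0 gap 683.0 699.0
top0 deck -20 69 648.0 686.0 gap 660.0 661.0
top0 deck 20 72 651.0 689.0 gap 665.0 667.0
top0 deck 60 78 640.0 691.0 gap 640.0 653.0
```

Emit:
drive_tool(
  targets=[
    {"offset": [0.033, 0, 0], "twist": [0, 0, 0], "fingers": 15},
    {"offset": [0.033, 0, -0.003], "twist": [0, 0, 0], "fingers": 15},
    {"offset": [0, -0.056, 0], "twist": [0, 0, 0], "fingers": 15},
    {"offset": [0, -0.056, 0], "twist": [0, 0, 0], "fingers": 15},
    {"offset": [-0.04, -0.056, 0], "twist": [0, 0, 0], "fingers": 15},
    {"offset": [-0.04, 0, 0], "twist": [0, 0, 0], "fingers": 15},
    {"offset": [0, 0, 0], "twist": [0, 0, -1], "fingers": 15},
    {"offset": [0, 0, 0], "twist": [0, 0, -1], "fingers": 15},
  ],
)

```text
time_s: 16.85
tcp_pos: [0.5119, -0.1743, 0.2077]
eef_rot: [-0.0, 1.0, 0.008, -0.001]
force: [-0.7, -0.2, -0.4]
grip_width: 0.283
grasp_force: 40.0
```

Emit:
drive_tool(
  targets=[
    {"offset": [0, 0, 0], "twist": [0, 0, -1], "fingers": 15},
    {"offset": [0, 0, 0], "twist": [0, 0, -1], "fingers": 15},
    {"offset": [0, 0, 0], "twist": [0, 0, -1], "fingers": 15},
    {"offset": [0, 0, 0], "twist": [0, 0, -1], "fingers": 15},
    {"offset": [0, 0, 0], "twist": [0, 0, -1], "fingers": 15},
    {"offset": [0, 0, 0], "twist": [0, 0, -1], "fingers": 15},
    {"offset": [0, 0, 0], "twist": [0, 0, -1], "fingers": 15},
    {"offset": [0, 0, 0], "twist": [0, 0, -1], "fingers": 15},
  ],
)

```text
time_s: 17.85
tcp_pos: [0.5122, -0.1747, 0.2077]
eef_rot: [-0.001, 0.918, 0.396, -0.001]
force: [0.2, -0.8, -1.7]
grip_width: 0.284
grasp_force: 40.0
```

Emit:
drive_tool(
  targets=[
    {"offset": [0, 0, 0], "twist": [0, 0, -1], "fingers": 15},
    {"offset": [0, 0, 0], "twist": [0, 0, -1], "fingers": 15},
    {"offset": [0, 0, 0], "twist": [0, 0, -1], "fingers": 15},
    {"offset": [0, 0, 0], "twist": [0, 0, -1], "fingers": 15},
    {"offset": [0, 0, 0], "twist": [0, 0, -1], "fingers": 15},
    {"offset": [0, 0, 0], "twist": [0, 0, -1], "fingers": 15},
    {"offset": [0, 0, 0], "twist": [0, 0, -1], "fingers": 15},
    {"offset": [0, 0, 0], "twist": [0, 0, 0], "fingers": 15},
  ],
)

```text
time_s: 18.85
tcp_pos: [0.5123, -0.1748, 0.2077]
eef_rot: [-0.001, 0.728, 0.685, -0.0]
force: [0.4, 0.0, -1.1]
grip_width: 0.283
grasp_force: 40.0
```

```bash
python3 - <<'E'
from look import *
p,R=status()
E
```

```text
t 18.85 tcp [ 512.3 -174.8  207.7] yaw 86.52 Z [-0.001  0.    -1.   ] q [-0.43  0.1   2.04 -0.    1.01 -0.37] F [ 0.4  0.  -1.1] grip 26.9 40.0
```

```bash
cat > deck.py <<'E'
from look import *
L=np.array([.6655,.020,.1366]); th=np.radians(86.5); a=np.radians(18)
Y=np.array([np.cos(th)*np.cos(a),np.sin(th)*np.cos(a),np.sin(a)]); X=np.array([np.sin(th),-np.cos(th),0]); Z=np.cross(X,Y)
O=L-.33*Y
def D(x,y,z): return O+X*x+Y*y+Z*z
Rd=Ro.from_matrix(np.c_[Y,X,-Z])   # tool x up-slope
assert np.linalg.det(Rd.as_matrix())>0
Rd2=Ro.from_matrix(np.c_[-Y,-X,-Z])
E
python3 - <<'E'
from deck import *
p,R=pose(r.get_obs())
p1=np.array([.512,-.02,.43]); plan(p,R,p1,R); plan(p1,R,D(0,.33,.267),Rd); plan(D(0,.33,.267),Rd,D(0,.33,.207),Rd)
print(D(0,.33,.267),D(0,.33,.207))
E
```

```text
shift first: offset [ 0.2061 -0.0134 -0.2963] mm [ 154.6  -10.1 -222.2]  twist [0. 0. 0.]  | turn first: offset [ 0.2061 -0.0134 -0.2963]
shift first: offset [-0.0444  0.2011  0.0523] mm [-33.3 150.8  39.2]  twist [-0.01  3.14  0.  ]  | turn first: offset [-0.0584  0.201   0.0364]
shift first: offset [-0.    0.    0.08] mm [-0.  0. 60.]  twist [0. 0. 0.]  | turn first: offset [-0.    0.    0.08]
[ 0.66046304 -0.06235364  0.39053209] [ 0.66159494 -0.04384721  0.3334687 ]
```

Emit:
drive_tool(
  targets=[
    {"offset": [0.02, 0, -0.074], "twist": [0, 0, 0], "fingers": 15},
    {"offset": [0.02, 0, -0.074], "twist": [0, 0, 0], "fingers": 15},
    {"offset": [0.03, 0, -0.074], "twist": [0, 0, 0], "fingers": 15},
    {"offset": [0.03, 0, -0.074], "twist": [0, 0, 0], "fingers": 15},
    {"offset": [0.053, -0.007, 0], "twist": [0, 0, 0], "fingers": 15},
    {"offset": [0.053, -0.0064, 0], "twist": [0, 0, 0], "fingers": 15},
    {"offset": [-0.015, 0.067, 0], "twist": [0, 0, 0], "fingers": 15},
    {"offset": [-0.015, 0.067, 0], "twist": [0, 0, 0], "fingers": 15},
  ],
)

```text
time_s: 19.85
tcp_pos: [0.6114, -0.0483, 0.4301]
eef_rot: [0.0, 0.728, 0.685, -0.0]
force: [0.2, -0.6, 0.2]
grip_width: 0.281
grasp_force: 40.0
```

Emit:
drive_tool(
  targets=[
    {"offset": [-0.0144, 0.067, 0], "twist": [0, 0, 0], "fingers": 15},
    {"offset": [0, 0, 0], "twist": [0, 0.8, 0], "fingers": 15},
    {"offset": [0, 0, 0], "twist": [0, 0.8, 0], "fingers": 15},
    {"offset": [0, 0, 0], "twist": [0, 0.8, 0], "fingers": 15},
    {"offset": [0, 0, 0], "twist": [0, 0.74, 0], "fingers": 15},
    {"offset": [0, 0, 0], "twist": [0, 0, 0], "fingers": 15},
  ],
)

```text
time_s: 20.6
tcp_pos: [0.6603, -0.0632, 0.4294]
eef_rot: [-0.107, 0.72, 0.676, 0.113]
force: [0.7, 0.3, -1.2]
grip_width: 0.286
grasp_force: 40.0
```

```bash
python3 - <<'E'
from deck import *
s=r.snapshot("wrist"); p,R=status(); plan(p,R,D(0,.33,.225),Rd); plan(p,R,D(0,.33,.207),Rd)
cv2.imwrite("pics/w4.png",cv2.resize(s["image"],(800,600)))
P=(cloud(s)-O).reshape(-1,3); Q=np.c_[P@X,P@Y,P@Z]*1000
m=(Q[:,1]>335)&(Q[:,1]<420)&(abs(Q[:,0])<45)&(abs(Q[:,2])<25); q=Q[m]; print(len(q))
for x in range(-40,41,5):
    k=q[abs(q[:,0]-x)<2.5]; 
    if len(k): print(x,len(k),np.median(k[:,2]).round(1),k[:,1].max().round())
E
```

```text
t 20.65 tcp [660.3 -63.2 429.5] yaw 86.44 Z [ 0.018  0.307 -0.952] q [-0.22  0.15  1.59  0.31  1.46 -0.2 ] F [0.2 0.5 0.4] grip 27.1 40.0
shift first: offset [-0.0148  0.0002  0.1057] mm [-11.1   0.2  79.3]  twist [-0.01  0.02 -0.01]  | turn first: offset [-1.500e-02  1.000e-04  1.057e-01]
shift first: offset [-0.0148  0.0003  0.1297] mm [-11.1   0.2  97.3]  twist [-0.01  0.02 -0.01]  | turn first: offset [-1.500e-02  1.000e-04  1.297e-01]
4202
-30 160 9.9 403.0
-25 379 10.1 403.0
-20 387 8.0 403.0
-15 331 0.1 403.0
-10 318 0.1 403.0
-5 319 0.0 403.0
0 319 -0.1 403.0
5 352 0.1 403.0
10 332 0.1 403.0
15 321 0.1 403.0
20 394 4.0 403.0
25 388 10.1 403.0
30 196 9.9 403.0
35 6 -10.7 366.0
```

View pics/w4.png

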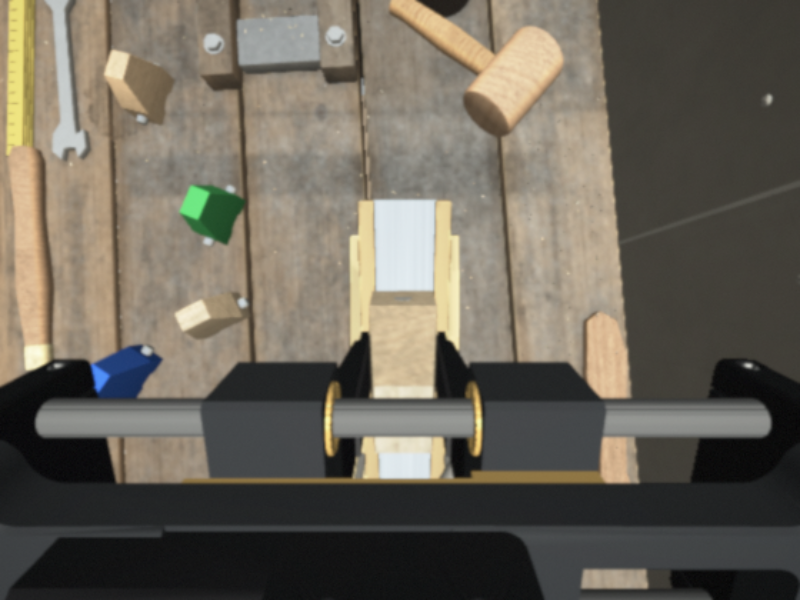

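The held block sits centred over the channel with its far dowel flush (405,295). The remaining blocks are at (140,88) and (210,315).

Emit:
drive_tool(
  targets=[
    {"offset": [-0.0148, 0, 0.04], "twist": [0, 0, 0], "fingers": 15},
    {"offset": [0, 0, 0.04], "twist": [0, 0, 0], "fingers": 15},
    {"offset": [0, 0, 0.03], "twist": [0, 0, 0], "fingers": 15},
    {"offset": [0, 0, 0.018], "twist": [0, 0, 0], "fingers": 15},
    {"offset": [0, 0, 0], "twist": [0, 0, 0], "fingers": 15},
  ],
)

```text
time_s: 21.28
tcp_pos: [0.6616, -0.0438, 0.3342]
eef_rot: [-0.108, 0.719, 0.677, 0.113]
force: [0.1, -0.3, -1.3]
grip_width: 0.288
grasp_force: 40.0
```

```bash
python3 - <<'E'
from deck import *
s=r.snapshot("wrist"); p,R=status(); print("TCP in deck",[round(float(v)*1000,1) for v in ((p-O)@X,(p-O)@Y,(p-O)@Z)])
P=(cloud(s)-O).reshape(-1,3); Q=np.c_[P@X,P@Y,P@Z]*1000
m=(abs(Q[:,0])<9)&(Q[:,1]>345)&(Q[:,1]<375); q=Q[m]
for y in range(346,374,2): 
    k=q[abs(q[:,1]-y)<1]; 
    if len(k): print(y,np.percentile(k[:,2],[0,10,50,100]).round(1))
E
```

```text
t 21.32 tcp [661.9 -44.1 335.4] yaw 86.53 Z [ 0.019  0.308 -0.951] q [-0.19  0.21  1.68  0.32  1.31 -0.23] F [ 0.6  0.4 -0.2] grip 26.9 40.0
TCP in deck [0.4, 330.4, 209.0]
346 [50.  53.8 56.7 62.4]
348 [44.7 48.  50.8 57. ]
350 [ 39.4  42.   44.8 121.3]
352 [ 33.3  36.4  41.2 123.7]
354 [ 26.7  30.3  33.9 147. ]
356 [ -1.1 113.  137.6 148.9]
358 [ -2.2 112.1 142.1 149. ]
360 [ -1.8 107.2 110.9 114.6]
362 [ -1.3  -0.2 108.6 112.6]
364 [-1.4 -1.  -0.   1.6]
366 [-1.3 -0.6  0.   2. ]
368 [-1.5 -0.7  0.1  1.8]
370 [-1.3 -0.7  0.   1.3]
372 [-1.2 -0.7 -0.   1.6]
```

Emit:
drive_tool(
  targets=[
    {"offset": [0, 0, 0.002], "twist": [0, 0, 0], "fingers": 15},
    {"offset": [0, 0, 0.002], "twist": [0, 0, 0], "fingers": 15},
    {"offset": [0, 0, 0], "twist": [0, 0, 0], "fingers": 15},
  ],
)

```text
time_s: 21.7
tcp_pos: [0.6619, -0.0435, 0.3327]
eef_rot: [-0.107, 0.719, 0.677, 0.114]
force: [0.0, -0.6, -0.6]
grip_width: 0.285
grasp_force: 40.0
```

Emit:
drive_tool(
  targets=[
    {"offset": [0, 0, 0.002], "twist": [0, 0, 0], "fingers": 15},
    {"offset": [0, 0, 0], "twist": [0, 0, 0], "fingers": 15},
  ],
)

```text
time_s: 21.95
tcp_pos: [0.662, -0.043, 0.3312]
eef_rot: [-0.107, 0.719, 0.677, 0.114]
force: [0.2, -0.1, 0.5]
grip_width: 0.283
grasp_force: 40.0
```

Emit:
drive_tool(
  targets=[
    {"offset": [0, 0, 0.001], "twist": [0, 0, 0], "fingers": 15},
    {"offset": [0, 0, 0], "twist": [0, 0, 0], "fingers": 60},
    {"offset": [0, 0, 0], "twist": [0, 0, 0], "fingers": 60},
    {"offset": [0, 0, 0], "twist": [0, 0, 0], "fingers": 60},
    {"offset": [0, 0, 0], "twist": [0, 0, 0], "fingers": 60},
    {"offset": [0, 0, 0], "twist": [0, 0, 0], "fingers": 60},
  ],
)

```text
time_s: 22.7
tcp_pos: [0.6619, -0.0426, 0.3301]
eef_rot: [-0.107, 0.719, 0.677, 0.114]
force: [-0.5, 0.4, -0.3]
grip_width: 0.631
grasp_force: 0.0
```

Emit:
drive_tool(
  targets=[
    {"offset": [0, 0, -0.06], "twist": [0, 0, 0], "fingers": 70},
    {"offset": [0, 0, -0.06], "twist": [0, 0, 0], "fingers": 70},
    {"offset": [0, 0, -0.02], "twist": [0, 0, 0], "fingers": 70},
    {"offset": [0, 0, 0], "twist": [0, 0, 0], "fingers": 70},
  ],
)

```text
time_s: 23.2
tcp_pos: [0.6599, -0.0752, 0.4307]
eef_rot: [-0.106, 0.719, 0.677, 0.114]
force: [-1.1, -0.1, 0.0]
grip_width: 0.736
grasp_force: 0.0
```

```bash
cat > row.py <<'E'
from deck import *
def row(n="top"):
    s=r.snapshot(n); P=(cloud(s)-O).reshape(-1,3); Q=np.c_[P@X,P@Y,P@Z]*1000
    m=(abs(Q[:,0])<12)&(Q[:,1]>-5)&(Q[:,1]<400)&(Q[:,2]>15)&(Q[:,2]<68); q=Q[m]
    h,_=np.histogram(q[:,1],np.arange(-5,400,5)); print(n,"points by y:",{int(-5+5*i):int(v) for i,v in enumerate(h) if v})
    return s
if __name__=="__main__":
    s=row("scene"); cv2.imwrite("pics/row%d.png"%int(r.get_obs()["time_s"]),cv2.resize(s["image"][150:330,190:430],None,fx=3.3,fy=3.3))
    clusters(s,0.056,0.08,(.36,.56,-.22,.34),15)
    s=r.snapshot("wrist"); clusters(s,0.056,0.08,(.36,.56,-.22,.34),30); status()
E
python3 row.py; ls pics
```

```text
scene points by y: {-5: 15, 0: 11, 5: 9, 10: 10, 15: 9, 20: 8, 25: 7, 30: 9, 35: 9, 40: 9, 45: 7}
px [210. 190.] n 54 c mm [417. 255.] wh [30. 18.] ang 74 ztop 65.0 bgr [176. 227. 247.]
px [251. 211.] n 69 c mm [483. 124.] wh [33. 17.] ang 62 ztop 67.0 bgr [ 73. 207.  44.]
px [266. 238.] n 80 c mm [477.  22.] wh [31. 20.] ang 19 ztop 66.0 bgr [175. 216. 236.]
px [245. 268.] n 88 c mm [388. -30.] wh [29. 20.] ang 51 ztop 67.0 bgr [231. 129.  50.]
px [83. 38.] n 362 c mm [417. 256.] wh [28. 21.] ang 72 ztop 63.0 bgr [162. 197. 215.]
px [137. 134.] n 416 c mm [484. 125.] wh [30. 21.] ang 64 ztop 65.0 bgr [108. 193.  92.]
px [136. 212.] n 411 c mm [480.  24.] wh [29. 19.] ang 24 ztop 65.0 bgr [178. 205. 217.]
px [ 70. 255.] n 319 c mm [391. -27.] wh [29. 20.] ang 52 ztop 65.0 bgr [182. 101.  58.]
t 23.3 tcp [659.6 -74.7 427.6] yaw 86.46 Z [ 0.016  0.309 -0.951] q [-0.24  0.15  1.59  0.31  1.47 -0.22] F [ 0.1  0.4 -0.5] grip 69.8 0.0
c1.png
c2.png
row23.png
scene0.npz
scene0.png
top0.npz
top0.png
w1.npz
w1.png
w2.png
w3.png
w4.png
```

Block C slid to the stop and occupies 0–50 mm. Next is block B at (479,24), axis about 23°.

```bash
python3 - <<'E'
from deck import *
p,R=pose(r.get_obs()); p1=np.array([.4785,.0245,.43])
plan(p,R,p1,toolR(86.5)); plan(p1,toolR(86.5),p1,toolR(23.5))
E
```

```text
shift first: offset [ 0.1123 -0.2491  0.0341] mm [  84.2 -186.8   25.6]  twist [-0.03 -3.15 -0.  ]  | turn first: offset [ 0.1173 -0.2491 -0.0031]
shift first: offset [0. 0. 0.] mm [0. 0. 0.]  twist [ 0.  0. 11.]  | turn first: offset [0. 0. 0.]
```

Emit:
drive_tool(
  targets=[
    {"offset": [0.028, -0.0623, 0.0085], "twist": [0, 0, 0], "fingers": 70},
    {"offset": [0.028, -0.0623, 0.0085], "twist": [0, 0, 0], "fingers": 70},
    {"offset": [0.028, -0.0623, 0.0085], "twist": [0, 0, 0], "fingers": 70},
    {"offset": [0.028, -0.0623, 0.0085], "twist": [0, 0, 0], "fingers": 70},
    {"offset": [0, 0, 0], "twist": [0, -0.8, 0], "fingers": 70},
    {"offset": [0, 0, 0], "twist": [0, -0.8, 0], "fingers": 70},
    {"offset": [0, 0, 0], "twist": [0, -0.8, 0], "fingers": 70},
    {"offset": [0, 0, 0], "twist": [0, -0.75, 0], "fingers": 70},
  ],
)

```text
time_s: 24.3
tcp_pos: [0.4783, 0.0244, 0.4291]
eef_rot: [-0.0, 0.728, 0.686, -0.003]
force: [-0.1, 0.1, 0.2]
grip_width: 0.738
grasp_force: 0.0
```

Emit:
drive_tool(
  targets=[
    {"offset": [0, 0, 0.01], "twist": [0, 0, 1], "fingers": 70},
    {"offset": [0, 0, 0.01], "twist": [0, 0, 1], "fingers": 70},
    {"offset": [0, 0, 0.01], "twist": [0, 0, 1], "fingers": 70},
    {"offset": [0, 0, 0.01], "twist": [0, 0, 1], "fingers": 70},
    {"offset": [0, 0, 0.01], "twist": [0, 0, 1], "fingers": 70},
    {"offset": [0, 0, 0.01], "twist": [0, 0, 1], "fingers": 70},
    {"offset": [0, 0, 0.01], "twist": [0, 0, 1], "fingers": 70},
    {"offset": [0, 0, 0.01], "twist": [0, 0, 1], "fingers": 70},
  ],
)

```text
time_s: 25.3
tcp_pos: [0.478, 0.0243, 0.3688]
eef_rot: [-0.001, 0.938, 0.346, -0.002]
force: [1.1, -0.1, -0.4]
grip_width: 0.735
grasp_force: 0.0
```

Emit:
drive_tool(
  targets=[
    {"offset": [0, 0, 0.01], "twist": [0, 0, 1], "fingers": 70},
    {"offset": [0, 0, 0.01], "twist": [0, 0, 1], "fingers": 70},
    {"offset": [0, 0, 0.01], "twist": [0, 0, 1], "fingers": 70},
    {"offset": [0, 0, 0], "twist": [0, 0, 0], "fingers": 70},
  ],
)

```text
time_s: 25.8
tcp_pos: [0.4778, 0.0243, 0.3463]
eef_rot: [-0.0, 0.979, 0.204, -0.003]
force: [0.7, 0.7, 0.1]
grip_width: 0.735
grasp_force: 0.0
```

```bash
python3 look.py .38 .53 -.2 .3; python3 - <<'E'
from deck import *
p,R=pose(r.get_obs()); plan(p,R,[.479,.0245,.204],toolR(23.5))
E
```

```text
t 25.85 tcp [478.1  24.2 347.2] yaw 23.61 Z [-0.004 -0.001 -1.   ] q [-0.06 -0.22  2.08 -0.    1.29  1.1 ] F [-0.6 -0.2 -0.1] grip 70.0 0.0
px [183. 156.] n 800 c mm [485. 125.] wh [30. 20.] ang 64 ztop 65.0 bgr [122. 210. 104.]
px [ 22. 165.] n 761 c mm [418. 257.] wh [28. 20.] ang 73 ztop 63.0 bgr [174. 208. 225.]
px [283. 204.] n 649 c mm [480.  25.] wh [29. 20.] ang 24 ztop 65.0 bgr [196. 223. 233.]
px [297. 309.] n 130 c mm [385. -33.] wh [ 9. 24.] ang 23 ztop 65.0 bgr [241. 149.  94.]
shift first: offset [0.002  0.0003 0.1909] mm [  1.5   0.2 143.2]  twist [-0.01  0.04  0.02]  | turn first: offset [1.300e-03 1.000e-04 1.909e-01]
```

Emit:
drive_tool(
  targets=[
    {"offset": [0.002, 0, 0.05], "twist": [0, 0.03, 0], "fingers": 70},
    {"offset": [0, 0, 0.05], "twist": [0, 0, 0], "fingers": 60},
    {"offset": [0, 0, 0.05], "twist": [0, 0, 0], "fingers": 60},
    {"offset": [0, 0, 0.041], "twist": [0, 0, 0], "fingers": 60},
    {"offset": [0, 0, 0], "twist": [0, 0, 0], "fingers": 15},
    {"offset": [0, 0, 0], "twist": [0, 0, 0], "fingers": 15},
    {"offset": [0, 0, 0], "twist": [0, 0, 0], "fingers": 15},
    {"offset": [0, 0, 0], "twist": [0, 0, 0], "fingers": 15},
  ],
)

```text
time_s: 26.85
tcp_pos: [0.481, 0.0245, 0.2075]
eef_rot: [0.001, 0.979, 0.204, 0.003]
force: [0.0, -0.2, 4.2]
grip_width: 0.281
grasp_force: 40.0
```

Emit:
drive_tool(
  targets=[
    {"offset": [0, 0, 0], "twist": [0, 0, 0], "fingers": 15},
    {"offset": [0, 0, 0], "twist": [0, 0, 0], "fingers": 15},
    {"offset": [0, 0, 0], "twist": [0, 0, 0], "fingers": 15},
  ],
)

```text
time_s: 27.22
tcp_pos: [0.4811, 0.0244, 0.2075]
eef_rot: [0.0, 0.979, 0.203, 0.002]
force: [-0.5, -0.6, 5.6]
grip_width: 0.282
grasp_force: 40.0
```

```bash
python3 - <<'E'
from deck import *
p,R=status(); p1=np.array([.531,-.15,p[2]-.004]); p2=np.array([.531,-.307,p[2]])
plan(p,R,p1,toolR(-10.8)); plan(p1,toolR(-10.8),p2,toolR(-10.8))
E
```

```text
t 27.23 tcp [481.1  24.4 207.5] yaw 23.48 Z [ 0.005  0.    -1.   ] q [-0.06 -0.03  2.17  0.    1.    1.1 ] F [-0.5 -0.6  5.6] grip 26.9 40.0
shift first: offset [-0.0317  0.2398  0.0056] mm [-23.8 179.9   4.2]  twist [ 0.   -0.05  5.98]  | turn first: offset [0.1089 0.216  0.0053]
shift first: offset [ 0.0392  0.2056 -0.0053] mm [ 29.4 154.2  -4. ]  twist [0. 0. 0.]  | turn first: offset [ 0.0392  0.2056 -0.0053]
```

Emit:
drive_tool(
  targets=[
    {"offset": [0, 0, -0.01], "twist": [0, -0.05, 0], "fingers": 15},
    {"offset": [-0.008, 0.06, 0], "twist": [0, 0, 0], "fingers": 15},
    {"offset": [-0.008, 0.06, 0], "twist": [0, 0, 0], "fingers": 15},
    {"offset": [-0.008, 0.06, 0], "twist": [0, 0, 0], "fingers": 15},
    {"offset": [-0.008, 0.06, 0], "twist": [0, 0, 0], "fingers": 15},
    {"offset": [0, 0, 0], "twist": [0, 0, 1], "fingers": 15},
    {"offset": [0, 0, 0], "twist": [0, 0, 1], "fingers": 15},
    {"offset": [0, 0, 0], "twist": [0, 0, 1], "fingers": 15},
  ],
)

```text
time_s: 28.22
tcp_pos: [0.5297, -0.1504, 0.2134]
eef_rot: [0.001, 0.999, 0.053, -0.001]
force: [0.1, 1.1, -0.9]
grip_width: 0.284
grasp_force: 40.0
```

Emit:
drive_tool(
  targets=[
    {"offset": [0, 0, 0], "twist": [0, 0, 1], "fingers": 15},
    {"offset": [0, 0, 0], "twist": [0, 0, 1], "fingers": 15},
    {"offset": [0, 0, 0], "twist": [0, 0, 1], "fingers": 15},
    {"offset": [0.013, 0.0685, 0], "twist": [0, 0, 0], "fingers": 15},
    {"offset": [0.013, 0.0685, 0], "twist": [0, 0, 0], "fingers": 15},
    {"offset": [0.013, 0.0685, 0], "twist": [0, 0, 0], "fingers": 15},
    {"offset": [0, 0, 0], "twist": [0, 0, 0], "fingers": 15},
  ],
)

```text
time_s: 29.1
tcp_pos: [0.5293, -0.3102, 0.2144]
eef_rot: [0.001, 0.995, -0.097, -0.001]
force: [0.6, 0.4, -0.3]
grip_width: 0.284
grasp_force: 40.0
```

```bash
cat > press.py <<'E'
from deck import *
p,R=status(); n=np.array([np.cos(np.radians(-10.8)),np.sin(np.radians(-10.8)),0])
print("dist to face mm",(p-np.array([.4794,-.312,0]))@n*1000+R.apply([0,0,1])@n*171, "along face", (p-np.array([.4794,-.312,0]))@np.array([-n[1],n[0],0])*1000)
E
python3 press.py
```

```text
t 29.1 tcp [ 529.3 -310.2  214.4] yaw -11.13 Z [-0.001 -0.003 -1.   ] q [-0.62  0.23  1.87 -0.    1.04  1.15] F [ 0.6  0.4 -0.3] grip 27.0 40.0
dist to face mm 48.56637516029362 along face 11.165033063981033
```

Emit:
drive_tool(
  targets=[
    {"offset": [0, 0, 0.0065], "twist": [0, 0, -0.05], "fingers": 15},
    {"offset": [-0.012, 0, 0], "twist": [0, 0, 0], "fingers": 15},
    {"offset": [-0.008, 0, 0], "twist": [0, 0, 0], "fingers": 15},
    {"offset": [-0.005, 0, 0], "twist": [0, 0, 0], "fingers": 15},
    {"offset": [-0.004, 0, 0], "twist": [0, 0, 0], "fingers": 15},
    {"offset": [-0.004, 0, 0], "twist": [0, 0, 0], "fingers": 15},
    {"offset": [-0.003, 0, 0], "twist": [0, 0, 0], "fingers": 15},
    {"offset": [0, 0, 0], "twist": [0, 0, 0], "fingers": 15},
  ],
)

```text
time_s: 30.1
tcp_pos: [0.5064, -0.3022, 0.2121]
eef_rot: [0.003, 0.996, -0.093, 0.007]
force: [16.7, -0.8, -4.5]
grip_width: 0.282
grasp_force: 40.0
```

Emit:
drive_tool(
  targets=[
    {"offset": [-0.003, 0, 0], "twist": [0, 0, 0], "fingers": 15},
    {"offset": [-0.002, 0, 0], "twist": [0, 0, 0], "fingers": 15},
    {"offset": [0, 0, 0], "twist": [0, 0, 0], "fingers": 15},
  ],
)

```text
time_s: 30.48
tcp_pos: [0.5038, -0.3018, 0.2131]
eef_rot: [0.003, 0.996, -0.093, 0.009]
force: [21.2, -0.3, -4.6]
grip_width: 0.279
grasp_force: 40.0
```

```bash
python3 press.py
```

```text
t 30.48 tcp [ 503.8 -301.8  213.1] yaw -10.67 Z [ 0.018 -0.008 -1.   ] q [-0.63  0.18  1.94  0.    1.01  1.12] F [21.2 -0.3 -4.6] grip 26.5 40.0
dist to face mm 25.328239996130904 along face 14.626338899837927
```

Emit:
drive_tool(
  targets=[
    {"offset": [0.033, 0, 0], "twist": [0, 0, 0], "fingers": 15},
    {"offset": [0.033, 0, 0], "twist": [0, 0, 0], "fingers": 15},
    {"offset": [0, -0.056, 0], "twist": [0, 0, 0], "fingers": 15},
    {"offset": [0, -0.056, 0], "twist": [0, 0, 0], "fingers": 15},
    {"offset": [-0.04, -0.056, 0], "twist": [0, 0, 0], "fingers": 15},
    {"offset": [-0.04, 0, 0], "twist": [0, 0, 0], "fingers": 15},
    {"offset": [0, 0, 0], "twist": [0, 0, -1], "fingers": 15},
    {"offset": [0, 0, 0], "twist": [0, 0, -1], "fingers": 15},
  ],
)

```text
time_s: 31.48
tcp_pos: [0.5114, -0.1749, 0.2092]
eef_rot: [0.001, 1.0, 0.01, -0.002]
force: [-0.2, -0.1, -1.4]
grip_width: 0.281
grasp_force: 40.0
```

Emit:
drive_tool(
  targets=[
    {"offset": [0, 0, 0], "twist": [0, 0, -1], "fingers": 15},
    {"offset": [0, 0, 0], "twist": [0, 0, -1], "fingers": 15},
    {"offset": [0, 0, 0], "twist": [0, 0, -1], "fingers": 15},
    {"offset": [0, 0, 0], "twist": [0, 0, -1], "fingers": 15},
    {"offset": [0, 0, 0], "twist": [0, 0, -1], "fingers": 15},
    {"offset": [0, 0, 0], "twist": [0, 0, -1], "fingers": 15},
    {"offset": [0, 0, 0], "twist": [0, 0, -1], "fingers": 15},
    {"offset": [0, 0, 0], "twist": [0, 0, -1], "fingers": 15},
  ],
)

```text
time_s: 32.48
tcp_pos: [0.5116, -0.1752, 0.2089]
eef_rot: [0.0, 0.917, 0.398, -0.002]
force: [0.5, 0.6, -1.5]
grip_width: 0.281
grasp_force: 40.0
```

Emit:
drive_tool(
  targets=[
    {"offset": [0, 0, 0], "twist": [0, 0, -1], "fingers": 15},
    {"offset": [0, 0, 0], "twist": [0, 0, -1], "fingers": 15},
    {"offset": [0, 0, 0], "twist": [0, 0, -1], "fingers": 15},
    {"offset": [0, 0, 0], "twist": [0, 0, -1], "fingers": 15},
    {"offset": [0, 0, 0], "twist": [0, 0, -1], "fingers": 15},
    {"offset": [0, 0, 0], "twist": [0, 0, -1], "fingers": 15},
    {"offset": [0, 0, 0], "twist": [0, 0, -1], "fingers": 15},
    {"offset": [0, 0, 0], "twist": [0, 0, -1], "fingers": 15},
  ],
)

```text
time_s: 33.48
tcp_pos: [0.5117, -0.1752, 0.209]
eef_rot: [-0.001, 0.69, 0.724, -0.002]
force: [-0.2, -0.3, 0.6]
grip_width: 0.282
grasp_force: 40.0
```

Emit:
drive_tool(
  targets=[
    {"offset": [0, 0, 0], "twist": [0, 0, -1], "fingers": 15},
    {"offset": [0, 0, 0], "twist": [0, 0, -1], "fingers": 15},
    {"offset": [0, 0, 0], "twist": [0, 0, -1], "fingers": 15},
    {"offset": [0, 0, 0], "twist": [0, 0, -1], "fingers": 15},
    {"offset": [0, 0, 0], "twist": [0, 0, -1], "fingers": 15},
    {"offset": [0, 0, 0], "twist": [0, 0, -1], "fingers": 15},
    {"offset": [0, 0, 0], "twist": [0, 0, -1], "fingers": 15},
    {"offset": [0, 0, 0], "twist": [0, 0, -1], "fingers": 15},
  ],
)

```text
time_s: 34.48
tcp_pos: [0.5117, -0.1752, 0.2091]
eef_rot: [-0.001, 0.353, 0.935, -0.002]
force: [-0.5, -1.1, 0.2]
grip_width: 0.282
grasp_force: 40.0
```

Emit:
drive_tool(
  targets=[
    {"offset": [0, 0, 0], "twist": [0, 0, -1], "fingers": 15},
    {"offset": [0, 0, 0], "twist": [0, 0, -1], "fingers": 15},
    {"offset": [0, 0, 0], "twist": [0, 0, -1], "fingers": 15},
    {"offset": [0, 0, 0], "twist": [0, 0, -1], "fingers": 15},
    {"offset": [0, 0, 0], "twist": [0, 0, -1], "fingers": 15},
    {"offset": [0, 0, 0], "twist": [0, 0, -0.4], "fingers": 15},
    {"offset": [0, 0, 0], "twist": [0, 0, 0], "fingers": 15},
  ],
)

```text
time_s: 35.35
tcp_pos: [0.5118, -0.1753, 0.209]
eef_rot: [-0.001, 0.093, 0.996, -0.001]
force: [-0.6, 1.1, 0.1]
grip_width: 0.283
grasp_force: 40.0
```

```bash
python3 press.py; python3 - <<'E'
from deck import *
p,R=pose(r.get_obs()); p1=np.array([.531,-.19,p[2]]); p2=np.array([.531,-.307,p[2]])
plan(p,R,p1,toolR(169.2)); plan(p1,toolR(169.2),p2,toolR(169.2))
E
```

```text
t 35.35 tcp [ 511.8 -175.3  209. ] yaw 169.3 Z [-0.003 -0.002 -1.   ] q [-0.43  0.09  2.04 -0.    1.01 -1.81] F [-0.6  1.1  0.1] grip 26.9 40.0
dist to face mm 5.818602175689532 along face 140.35015918748795
shift first: offset [-0.0287 -0.0145 -0.    ] mm [-21.6 -10.9  -0. ]  twist [-0.02 -0.02  0.02]  | turn first: offset [-0.0288 -0.0145  0.    ]
shift first: offset [-0.0292 -0.1532  0.    ] mm [ -21.9 -114.9    0. ]  twist [0. 0. 0.]  | turn first: offset [-0.0292 -0.1532  0.    ]
```

Emit:
drive_tool(
  targets=[
    {"offset": [-0.0288, -0.0145, 0], "twist": [0, 0, 0], "fingers": 15},
    {"offset": [-0.0146, -0.0766, 0], "twist": [0, 0, 0], "fingers": 15},
    {"offset": [-0.0146, -0.0766, 0], "twist": [0, 0, 0], "fingers": 15},
    {"offset": [0.012, 0, 0], "twist": [0, 0, 0], "fingers": 15},
    {"offset": [0.009, 0, 0], "twist": [0, 0, 0], "fingers": 15},
    {"offset": [0.005, 0, 0], "twist": [0, 0, 0], "fingers": 15},
    {"offset": [0.004, 0, 0], "twist": [0, 0, 0], "fingers": 15},
    {"offset": [0.004, 0, 0], "twist": [0, 0, 0], "fingers": 15},
  ],
)

```text
time_s: 36.35
tcp_pos: [0.5073, -0.3016, 0.2098]
eef_rot: [0.001, 0.093, 0.996, -0.001]
force: [5.0, -0.6, -1.3]
grip_width: 0.283
grasp_force: 40.0
```

Emit:
drive_tool(
  targets=[
    {"offset": [0.004, 0, 0], "twist": [0, 0, 0], "fingers": 15},
    {"offset": [0.003, 0, 0], "twist": [0, 0, 0], "fingers": 15},
    {"offset": [0, 0, 0], "twist": [0, 0, 0], "fingers": 15},
  ],
)

```text
time_s: 36.72
tcp_pos: [0.5037, -0.301, 0.2112]
eef_rot: [0.004, 0.093, 0.996, -0.002]
force: [11.1, -1.3, -3.2]
grip_width: 0.281
grasp_force: 40.0
```

```bash
python3 press.py
```

```text
t 36.73 tcp [ 503.7 -301.   211.2] yaw 169.32 Z [ 0.008 -0.005 -1.   ] q [-0.63  0.18  1.94  0.    1.01 -2.01] F [11.1 -1.3 -3.2] grip 26.8 40.0
dist to face mm 23.358413070018997 along face 15.388805020429325
```

Emit:
drive_tool(
  targets=[
    {"offset": [0.003, 0, 0], "twist": [0, 0, 0], "fingers": 15},
    {"offset": [0.003, 0, 0], "twist": [0, 0, 0], "fingers": 15},
    {"offset": [0, 0, 0], "twist": [0, 0, 0], "fingers": 15},
  ],
)

```text
time_s: 37.1
tcp_pos: [0.5008, -0.3004, 0.2121]
eef_rot: [0.008, 0.093, 0.996, -0.003]
force: [19.1, -0.6, -5.9]
grip_width: 0.283
grasp_force: 40.0
```

```bash
python3 press.py
```

```text
t 37.1 tcp [ 500.8 -300.4  212.1] yaw 169.28 Z [ 0.014 -0.007 -1.   ] q [-0.63  0.17  1.94  0.    1.01 -2.02] F [19.1 -0.6 -5.9] grip 26.9 40.0
dist to face mm 21.54062744143372 along face 15.438243546146056
```

Emit:
drive_tool(
  targets=[
    {"offset": [-0.033, 0, 0], "twist": [0, 0, 0], "fingers": 15},
    {"offset": [-0.033, 0, -0.003], "twist": [0, 0, 0], "fingers": 15},
    {"offset": [0, 0.056, 0], "twist": [0, 0, 0], "fingers": 15},
    {"offset": [0, 0.056, 0], "twist": [0, 0, 0], "fingers": 15},
    {"offset": [0.04, 0.056, 0], "twist": [0, 0, 0], "fingers": 15},
    {"offset": [0.04, 0, 0], "twist": [0, 0, 0], "fingers": 15},
    {"offset": [0, 0, 0], "twist": [0, 0, 1], "fingers": 15},
    {"offset": [0, 0, 0], "twist": [0, 0, 1], "fingers": 15},
  ],
)

```text
time_s: 38.1
tcp_pos: [0.509, -0.1734, 0.2108]
eef_rot: [-0.002, 0.193, 0.981, -0.001]
force: [0.2, -0.4, -0.6]
grip_width: 0.283
grasp_force: 40.0
```

Emit:
drive_tool(
  targets=[
    {"offset": [0, 0, 0], "twist": [0, 0, 1], "fingers": 15},
    {"offset": [0, 0, 0], "twist": [0, 0, 1], "fingers": 15},
    {"offset": [0, 0, 0], "twist": [0, 0, 1], "fingers": 15},
    {"offset": [0, 0, 0], "twist": [0, 0, 1], "fingers": 15},
    {"offset": [0, 0, 0], "twist": [0, 0, 1], "fingers": 15},
    {"offset": [0, 0, 0], "twist": [0, 0, 1], "fingers": 15},
    {"offset": [0, 0, 0], "twist": [0, 0, 1], "fingers": 15},
    {"offset": [0, 0, 0], "twist": [0, 0, 1], "fingers": 15},
  ],
)

```text
time_s: 39.1
tcp_pos: [0.5094, -0.1738, 0.2107]
eef_rot: [-0.002, 0.56, 0.829, -0.002]
force: [-0.6, 0.0, -0.6]
grip_width: 0.283
grasp_force: 40.0
```

Emit:
drive_tool(
  targets=[
    {"offset": [0, 0, 0], "twist": [0, 0, 1], "fingers": 15},
    {"offset": [0, 0, 0], "twist": [0, 0, 1], "fingers": 15},
    {"offset": [0, 0, 0], "twist": [0, 0, 1], "fingers": 15},
    {"offset": [0, 0, 0], "twist": [0, 0, 1], "fingers": 15},
    {"offset": [0, 0, 0], "twist": [0, 0, 0.43], "fingers": 15},
    {"offset": [0, 0, 0], "twist": [0, 0, 0], "fingers": 15},
  ],
)

```text
time_s: 39.85
tcp_pos: [0.5095, -0.174, 0.2108]
eef_rot: [-0.001, 0.727, 0.687, -0.002]
force: [0.8, -0.2, -0.7]
grip_width: 0.283
grasp_force: 40.0
```

```bash
python3 - <<'E'
from deck import *
p,R=status()
p1=np.array([.512,-.02,.43]); plan(p,R,p1,R); plan(p1,R,D(0,.33,.29),Rd)
E
```

```text
t 39.85 tcp [ 509.5 -174.   210.8] yaw 86.73 Z [-0.004 -0.001 -1.   ] q [-0.43  0.09  2.04 -0.    1.01 -0.37] F [ 0.8 -0.2 -0.7] grip 26.9 40.0
shift first: offset [ 0.2047 -0.0095 -0.2925] mm [ 153.5   -7.1 -219.4]  twist [0. 0. 0.]  | turn first: offset [ 0.2047 -0.0095 -0.2925]
shift first: offset [-0.0545  0.2009  0.0228] mm [-40.9 150.7  17.1]  twist [-0.04  3.16  0.03]  | turn first: offset [-0.0584  0.201   0.0057]
```

Emit:
drive_tool(
  targets=[
    {"offset": [0.02, 0, -0.074], "twist": [0, 0, 0], "fingers": 15},
    {"offset": [0.02, 0, -0.074], "twist": [0, 0, 0], "fingers": 15},
    {"offset": [0.03, 0, -0.074], "twist": [0, 0, 0], "fingers": 15},
    {"offset": [0.03, 0, -0.071], "twist": [0, 0, 0], "fingers": 15},
    {"offset": [0.052, -0.005, 0], "twist": [0, 0, 0], "fingers": 15},
    {"offset": [0.052, -0.0045, 0], "twist": [0, 0, 0], "fingers": 15},
    {"offset": [-0.018, 0.067, 0], "twist": [0, 0, 0], "fingers": 15},
    {"offset": [-0.018, 0.067, 0], "twist": [0, 0, 0], "fingers": 15},
  ],
)

```text
time_s: 40.85
tcp_pos: [0.6115, -0.0531, 0.4305]
eef_rot: [-0.0, 0.727, 0.687, -0.002]
force: [0.6, -0.2, -0.3]
grip_width: 0.285
grasp_force: 40.0
```

Emit:
drive_tool(
  targets=[
    {"offset": [-0.018, 0.067, 0], "twist": [0, 0, 0], "fingers": 15},
    {"offset": [0, 0, 0], "twist": [0, 0.8, 0], "fingers": 15},
    {"offset": [0, 0, 0], "twist": [0, 0.8, 0], "fingers": 15},
    {"offset": [0, 0, 0], "twist": [0, 0.8, 0], "fingers": 15},
    {"offset": [0, 0, 0], "twist": [0, 0.76, 0], "fingers": 15},
    {"offset": [0, 0, 0], "twist": [0, 0, 0], "fingers": 15},
  ],
)

```text
time_s: 41.6
tcp_pos: [0.6601, -0.0706, 0.4298]
eef_rot: [-0.108, 0.719, 0.678, 0.112]
force: [0.2, -1.5, 0.3]
grip_width: 0.283
grasp_force: 39.9
```

```bash
cat > load.py <<'E'
from deck import *
s=r.snapshot("wrist"); p,R=status(); plan(p,R,D(0,.33,.210),Rd)
print("TCP in deck",[round(float(v)*1000,1) for v in ((p-O)@X,(p-O)@Y,(p-O)@Z)])
# block in tool frame: points near grasp, beyond the taper end
P=R.inv().apply((cloud(s)-p).reshape(-1,3))*1000
m=(abs(P[:,1])<8)&(P[:,0]>5)&(P[:,0]<40)&(P[:,2]>130)&(P[:,2]<225); q=P[m]
for z in range(134,216,5):
    k=q[abs(q[:,2]-z)<2.5]
    if len(k): print(z,len(k),"xmax",k[:,0].max().round(1),"med",np.median(k[:,0]).round(1),end=" | ")
cv2.imwrite("pics/load%d.png"%p[0],cv2.resize(s["image"][120:340,200:360],None,fx=2.7,fy=2.7))
import sys
cv2.imwrite("pics/%s.png"%sys.argv[1],cv2.resize(s["image"][120:340,200:360],None,fx=2.7,fy=2.7))
E
python3 load.py w5
```

```text
t 41.65 tcp [660.2 -70.5 430. ] yaw 86.61 Z [ 0.015  0.307 -0.952] q [-0.23  0.15  1.59  0.31  1.47 -0.22] F [ 0.  -0.3 -0.3] grip 26.8 39.9
shift first: offset [-5.700e-03  1.000e-04  1.294e-01] mm [-4.2  0.1 97. ]  twist [-0.04  0.01  0.02]  | turn first: offset [-0.0059 -0.0004  0.1294]
TCP in deck [0.3, 334.4, 307.0]
144 655 xmax 16.0 med 11.1 | 149 242 xmax 17.3 med 15.9 | 154 183 xmax 17.8 med 16.9 | 159 183 xmax 19.5 med 17.9 | 164 159 xmax 20.2 med 18.9 | 169 147 xmax 20.9 med 20.0 | 174 138 xmax 22.0 med 20.9 | 179 119 xmax 23.3 med 22.0 | 184 119 xmax 23.8 med 22.9 | 189 65 xmax 24.0 med 23.4 | 194 45 xmax 23.6 med 23.2 | 199 39 xmax 23.2 med 22.9 | 204 46 xmax 23.1 med 22.7 | 209 24 xmax 22.8 med 22.5 |
```

View pics/w5.png

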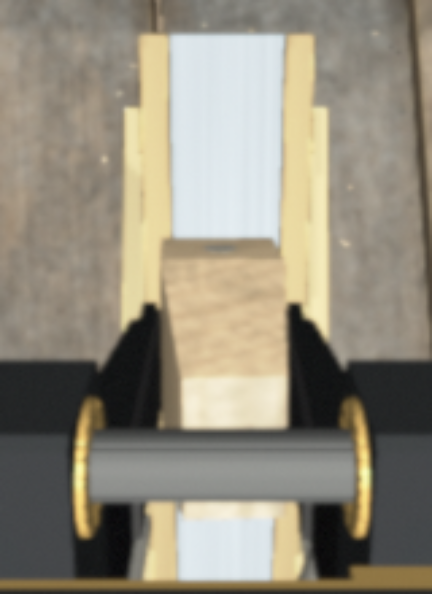

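Block B's up-slope dowel is flush (218,247) and the block is centred over the channel, pitched only slightly.

Emit:
drive_tool(
  targets=[
    {"offset": [-0.0057, 0, 0.045], "twist": [0, 0, 0], "fingers": 15},
    {"offset": [0, 0, 0.045], "twist": [0, 0, 0], "fingers": 15},
    {"offset": [0, 0, 0.03], "twist": [0, 0, 0], "fingers": 15},
    {"offset": [0, 0, 0.009], "twist": [0, 0, 0], "fingers": 15},
    {"offset": [0, 0, 0], "twist": [0, 0, 0], "fingers": 15},
  ],
)

```text
time_s: 42.28
tcp_pos: [0.6621, -0.0449, 0.3378]
eef_rot: [-0.107, 0.719, 0.678, 0.113]
force: [-0.2, 0.3, -0.4]
grip_width: 0.284
grasp_force: 39.9
```

Emit:
drive_tool(
  targets=[
    {"offset": [0, 0, 0.002], "twist": [0, 0, 0], "fingers": 15},
    {"offset": [0, 0, 0], "twist": [0, 0, 0], "fingers": 15},
  ],
)

```text
time_s: 42.52
tcp_pos: [0.6621, -0.0447, 0.3367]
eef_rot: [-0.107, 0.719, 0.677, 0.114]
force: [-0.1, 0.3, -0.9]
grip_width: 0.283
grasp_force: 39.9
```

```bash
python3 load.py w6
```

```text
t 42.58 tcp [662.1 -44.7 336.5] yaw 86.6 Z [ 0.018  0.308 -0.951] q [-0.2   0.21  1.68  0.32  1.31 -0.23] F [ 0.5 -0.7 -0.4] grip 27.6 39.9
shift first: offset [-0.0002 -0.0007  0.0002] mm [-0.1 -0.5  0.1]  twist [-0.01  0.    0.02]  | turn first: offset [-0.0002 -0.0007  0.0002]
TCP in deck [0.5, 330.1, 210.1]
144 687 xmax 16.2 med 11.1 | 149 229 xmax 17.1 med 15.9 | 154 199 xmax 18.0 med 16.9 | 159 171 xmax 19.0 med 17.9 | 164 164 xmax 20.2 med 18.9 | 169 143 xmax 21.0 med 19.9 | 174 138 xmax 21.9 med 20.9 | 179 125 xmax 22.8 med 22.0 | 184 114 xmax 23.9 med 23.0 | 189 57 xmax 23.9 med 23.4 | 194 52 xmax 23.7 med 23.2 | 199 42 xmax 23.4 med 23.0 | 204 40 xmax 23.1 med 22.8 | 209 636 xmax 40.0 med 30.8 | 214 8 xmax 38.6 med 25.2 |
```

Grip opening twitched (27.6); lower until contact.

Emit:
drive_tool(
  targets=[
    {"offset": [0, 0, 0.002], "twist": [0, 0, 0], "fingers": 15},
    {"offset": [0, 0, 0.001], "twist": [0, 0, 0], "fingers": 15},
    {"offset": [0, 0, 0], "twist": [0, 0, 0], "fingers": 15},
  ],
)

```text
time_s: 42.95
tcp_pos: [0.6623, -0.0443, 0.3353]
eef_rot: [-0.107, 0.719, 0.677, 0.114]
force: [-0.9, -2.4, 4.9]
grip_width: 0.282
grasp_force: 39.9
```

Emit:
drive_tool(
  targets=[
    {"offset": [0, 0, 0.0015], "twist": [0, 0, 0], "fingers": 15},
    {"offset": [0, 0, 0], "twist": [0, 0, 0], "fingers": 15},
  ],
)

```text
time_s: 43.2
tcp_pos: [0.6626, -0.0441, 0.3351]
eef_rot: [-0.106, 0.719, 0.677, 0.114]
force: [-1.2, -3.0, 6.8]
grip_width: 0.284
grasp_force: 40.0
```

Emit:
drive_tool(
  targets=[
    {"offset": [0, 0, 0], "twist": [0, 0, 0], "fingers": 60},
    {"offset": [0, 0, 0], "twist": [0, 0, 0], "fingers": 60},
    {"offset": [0, 0, 0], "twist": [0, 0, 0], "fingers": 60},
    {"offset": [0, 0, 0], "twist": [0, 0, 0], "fingers": 60},
    {"offset": [0, 0, -0.06], "twist": [0, 0, 0], "fingers": 70},
    {"offset": [0, 0, -0.06], "twist": [0, 0, 0], "fingers": 70},
    {"offset": [0, 0, -0.02], "twist": [0, 0, 0], "fingers": 70},
    {"offset": [0, 0, 0], "twist": [0, 0, 0], "fingers": 70},
  ],
)

```text
time_s: 44.2
tcp_pos: [0.6603, -0.076, 0.4329]
eef_rot: [-0.107, 0.719, 0.677, 0.114]
force: [-0.7, -0.2, -0.2]
grip_width: 0.736
grasp_force: 0.0
```

```bash
python3 row.py; python3 - <<'E'
from deck import *
p,R=pose(r.get_obs()); p1=np.array([.4175,.256,.43])
plan(p,R,p1,toolR(86.5)); plan(p1,toolR(86.5),p1,toolR(73))
E
```

```text
scene points by y: {-5: 15, 0: 12, 5: 9, 10: 7, 15: 8, 20: 8, 25: 8, 30: 7, 35: 6, 40: 9, 45: 10, 50: 13, 55: 8, 60: 3, 65: 1, 80: 1, 85: 1, 90: 4, 95: 5}
px [210. 190.] n 55 c mm [417. 255.] wh [32. 18.] ang 75 ztop 65.0 bgr [176. 227. 247.]
px [251. 212.] n 70 c mm [483. 123.] wh [36. 17.] ang 63 ztop 68.0 bgr [ 73. 206.  44.]
px [245. 268.] n 91 c mm [388. -30.] wh [30. 20.] ang 52 ztop 68.0 bgr [229. 127.  49.]
px [85. 38.] n 350 c mm [417. 256.] wh [28. 20.] ang 74 ztop 63.0 bgr [162. 198. 215.]
px [139. 133.] n 413 c mm [485. 125.] wh [31. 20.] ang 65 ztop 65.0 bgr [108. 192.  92.]
px [ 71. 254.] n 354 c mm [390. -27.] wh [29. 21.] ang 52 ztop 65.0 bgr [190. 107.  62.]
t 44.3 tcp [659.9 -75.5 429.9] yaw 86.54 Z [ 0.013  0.309 -0.951] q [-0.24  0.15  1.59  0.31  1.47 -0.22] F [-0.4  0.5  0. ] grip 70.2 0.0
shift first: offset [ 0.401  -0.3486  0.1322] mm [ 300.8 -261.5   99.2]  twist [-0.05 -3.15  0.02]  | turn first: offset [ 4.215e-01 -3.496e-01 -1.000e-04]
shift first: offset [0. 0. 0.] mm [0. 0. 0.]  twist [0.   0.   2.36]  | turn first: offset [0. 0. 0.]
```

Emit:
drive_tool(
  targets=[
    {"offset": [0.0573, -0.0498, 0.0189], "twist": [0, 0, 0], "fingers": 70},
    {"offset": [0.0573, -0.0498, 0.0189], "twist": [0, 0, 0], "fingers": 70},
    {"offset": [0.0573, -0.0498, 0.0189], "twist": [0, 0, 0], "fingers": 70},
    {"offset": [0.0573, -0.0498, 0.0189], "twist": [0, 0, 0], "fingers": 70},
    {"offset": [0.0573, -0.0498, 0.0189], "twist": [0, 0, 0], "fingers": 70},
    {"offset": [0.0573, -0.0498, 0.0189], "twist": [0, 0, 0], "fingers": 70},
    {"offset": [0.0573, -0.0498, 0.0189], "twist": [0, 0, 0], "fingers": 70},
    {"offset": [0, 0, 0], "twist": [0, -0.8, 0], "fingers": 70},
  ],
)

```text
time_s: 45.3
tcp_pos: [0.4151, 0.2581, 0.4286]
eef_rot: [-0.081, 0.721, 0.683, 0.082]
force: [-0.3, -0.1, -0.8]
grip_width: 0.734
grasp_force: 0.0
```

Emit:
drive_tool(
  targets=[
    {"offset": [0, 0, 0], "twist": [0, -0.8, 0], "fingers": 70},
    {"offset": [0, 0, 0], "twist": [0, -0.8, 0], "fingers": 70},
    {"offset": [0, 0, 0], "twist": [0, -0.75, 0], "fingers": 70},
    {"offset": [0, 0, 0.03], "twist": [0, 0, 0.8], "fingers": 70},
    {"offset": [0, 0, 0.04], "twist": [0, 0, 0.8], "fingers": 70},
    {"offset": [0, 0, 0.04], "twist": [0, 0, 0.75], "fingers": 70},
    {"offset": [0, 0, 0], "twist": [0, 0, 0], "fingers": 70},
  ],
)

```text
time_s: 46.18
tcp_pos: [0.4162, 0.2553, 0.3439]
eef_rot: [-0.001, 0.803, 0.597, -0.006]
force: [-0.7, 0.2, -0.1]
grip_width: 0.738
grasp_force: 0.0
```

```bash
python3 look.py .34 .53 -.1 .33; python3 - <<'E'
from deck import *
p,R=pose(r.get_obs()); plan(p,R,[.4175,.256,.203],toolR(73))
E
```

```text
t 46.23 tcp [416.9 255.6 346.3] yaw 73.26 Z [-0.007 -0.003 -1.   ] q [ 0.44 -0.19  2.06  0.    1.28  0.73] F [ 0.2 -0.2  0.7] grip 70.2 0.0
px [285. 203.] n 580 c mm [418. 258.] wh [28. 18.] ang 74 ztop 62.0 bgr [190. 224. 238.]
shift first: offset [0.0016 0.0016 0.1911] mm [  1.2   1.2 143.3]  twist [-0.06  0.05  0.05]  | turn first: offset [0.0007 0.0006 0.1911]
```

Emit:
drive_tool(
  targets=[
    {"offset": [0.0035, 0, 0.05], "twist": [-0.06, 0.05, 0], "fingers": 70},
    {"offset": [0, 0, 0.05], "twist": [0, 0, 0], "fingers": 60},
    {"offset": [0, 0, 0.05], "twist": [0, 0, 0], "fingers": 60},
    {"offset": [0, 0, 0.043], "twist": [0, 0, 0], "fingers": 60},
    {"offset": [0, 0, 0], "twist": [0, 0, 0], "fingers": 15},
    {"offset": [0, 0, 0], "twist": [0, 0, 0], "fingers": 15},
    {"offset": [0, 0, 0], "twist": [0, 0, 0], "fingers": 15},
    {"offset": [0, 0, 0], "twist": [0, 0, 0], "fingers": 15},
  ],
)

```text
time_s: 47.22
tcp_pos: [0.4197, 0.2588, 0.2057]
eef_rot: [0.001, 0.803, 0.596, 0.004]
force: [-0.1, -0.4, 4.4]
grip_width: 0.284
grasp_force: 40.0
```

Emit:
drive_tool(
  targets=[
    {"offset": [0, 0, 0], "twist": [0, 0, 0], "fingers": 15},
    {"offset": [0, 0, 0], "twist": [0, 0, 0], "fingers": 15},
    {"offset": [0, 0, 0], "twist": [0, 0, 0], "fingers": 15},
  ],
)

```text
time_s: 47.6
tcp_pos: [0.4197, 0.2588, 0.2057]
eef_rot: [0.001, 0.803, 0.596, 0.004]
force: [-1.3, 1.1, 5.5]
grip_width: 0.285
grasp_force: 40.0
```

```bash
python3 - <<'E'
from deck import *
p,R=status(); q=p+[0,0,.006]; p1=np.array([.531,-.15,q[2]]); p0=np.array([.54,.22,q[2]])
for a,b,A,B in((q,p0,R,toolR(73)),(p0,p1,toolR(73),toolR(-10.8)),(p1,np.array([.531,-.307,p1[2]]),toolR(-10.8),toolR(-10.8))): plan(a,A,b,B)
E
```

```text
t 47.6 tcp [419.7 258.8 205.7] yaw 73.16 Z [ 0.008  0.003 -1.   ] q [ 0.44 -0.01  2.15 -0.    0.99  0.74] F [-1.3  1.1  5.5] grip 27.1 40.0
shift first: offset [-0.0031  0.1684  0.001 ] mm [ -2.3 126.3   0.8]  twist [ 0.06 -0.05  0.03]  | turn first: offset [-0.0026  0.1685  0.    ]
shift first: offset [-0.4753  0.1328  0.    ] mm [-356.5   99.6    0. ]  twist [ 0.    0.   14.63]  | turn first: offset [0.0807 0.4868 0.    ]
shift first: offset [0.0392 0.2056 0.    ] mm [ 29.4 154.2   0. ]  twist [0. 0. 0.]  | turn first: offset [0.0392 0.2056 0.    ]
```

Emit:
drive_tool(
  targets=[
    {"offset": [0, 0, -0.013], "twist": [0.06, -0.05, 0], "fingers": 15},
    {"offset": [-0.0694, 0.0144, 0], "twist": [0, 0, 0], "fingers": 15},
    {"offset": [-0.0694, 0.0144, 0], "twist": [0, 0, 0], "fingers": 15},
    {"offset": [-0.0694, 0.0144, 0], "twist": [0, 0, 0], "fingers": 15},
    {"offset": [-0.0423, 0.0443, 0], "twist": [0, 0, 0], "fingers": 15},
    {"offset": [-0.0423, 0.0443, 0], "twist": [0, 0, 0], "fingers": 15},
    {"offset": [-0.0464, 0.042, 0], "twist": [0, 0, 0], "fingers": 15},
    {"offset": [-0.0464, 0.042, 0], "twist": [0, 0, 0], "fingers": 15},
  ],
)

```text
time_s: 48.6
tcp_pos: [0.4904, -0.0668, 0.2143]
eef_rot: [-0.0, 0.803, 0.596, -0.001]
force: [0.3, -0.4, -0.7]
grip_width: 0.286
grasp_force: 40.0
```

Emit:
drive_tool(
  targets=[
    {"offset": [-0.0464, 0.042, 0], "twist": [0, 0, 0], "fingers": 15},
    {"offset": [-0.0464, 0.042, 0], "twist": [0, 0, 0], "fingers": 15},
    {"offset": [0, 0, 0], "twist": [0, 0, 0.98], "fingers": 15},
    {"offset": [0, 0, 0], "twist": [0, 0, 0.98], "fingers": 15},
    {"offset": [0, 0, 0], "twist": [0, 0, 0.98], "fingers": 15},
    {"offset": [0, 0, 0], "twist": [0, 0, 0.98], "fingers": 15},
    {"offset": [0, 0, 0], "twist": [0, 0, 0.98], "fingers": 15},
    {"offset": [0, 0, 0], "twist": [0, 0, 0.98], "fingers": 15},
  ],
)

```text
time_s: 49.6
tcp_pos: [0.53, -0.1501, 0.2141]
eef_rot: [-0.0, 0.942, 0.336, -0.001]
force: [-0.2, 0.1, -0.9]
grip_width: 0.284
grasp_force: 40.0
```

Emit:
drive_tool(
  targets=[
    {"offset": [0, 0, 0], "twist": [0, 0, 0.98], "fingers": 15},
    {"offset": [0, 0, 0], "twist": [0, 0, 0.98], "fingers": 15},
    {"offset": [0, 0, 0], "twist": [0, 0, 0.98], "fingers": 15},
    {"offset": [0, 0, 0], "twist": [0, 0, 0.98], "fingers": 15},
    {"offset": [0, 0, 0], "twist": [0, 0, 0.98], "fingers": 15},
    {"offset": [0, 0, 0], "twist": [0, 0, 0.98], "fingers": 15},
    {"offset": [0, 0, 0], "twist": [0, 0, 0.98], "fingers": 15},
    {"offset": [0, 0, 0], "twist": [0, 0, 0.98], "fingers": 15},
  ],
)

```text
time_s: 50.6
tcp_pos: [0.53, -0.1501, 0.2141]
eef_rot: [0.0, 0.999, -0.049, -0.001]
force: [-0.5, -0.4, -0.9]
grip_width: 0.284
grasp_force: 40.0
```

Emit:
drive_tool(
  targets=[
    {"offset": [0, 0, 0], "twist": [0, 0, 0.93], "fingers": 15},
    {"offset": [0.013, 0.0685, 0], "twist": [0, 0, 0], "fingers": 15},
    {"offset": [0.013, 0.0685, 0], "twist": [0, 0, 0], "fingers": 15},
    {"offset": [0.013, 0.0685, 0], "twist": [0, 0, 0], "fingers": 15},
    {"offset": [0, 0, 0], "twist": [0, 0, 0], "fingers": 15},
  ],
)

```text
time_s: 51.22
tcp_pos: [0.5299, -0.3102, 0.2148]
eef_rot: [0.001, 0.995, -0.096, -0.0]
force: [-0.4, 0.9, -1.3]
grip_width: 0.286
grasp_force: 40.0
```

```bash
python3 press.py
```

```text
t 51.23 tcp [ 529.9 -310.2  214.8] yaw -11.02 Z [-0.001 -0.002 -1.   ] q [-0.62  0.23  1.87 -0.    1.04  1.15] F [-0.4  0.9 -1.3] grip 27.2 40.0
dist to face mm 49.1603858767836 along face 11.223581543559584
```

Emit:
drive_tool(
  targets=[
    {"offset": [0, 0, 0.01], "twist": [0, 0, 0], "fingers": 15},
    {"offset": [-0.012, 0, 0], "twist": [0, 0, 0], "fingers": 15},
    {"offset": [-0.008, 0, 0], "twist": [0, 0, 0], "fingers": 15},
    {"offset": [-0.005, 0, 0], "twist": [0, 0, 0], "fingers": 15},
    {"offset": [-0.004, 0, 0], "twist": [0, 0, 0], "fingers": 15},
    {"offset": [-0.004, 0, 0], "twist": [0, 0, 0], "fingers": 15},
    {"offset": [-0.003, 0, 0], "twist": [0, 0, 0], "fingers": 15},
    {"offset": [0, 0, 0], "twist": [0, 0, 0], "fingers": 15},
  ],
)

```text
time_s: 52.22
tcp_pos: [0.5071, -0.3022, 0.2095]
eef_rot: [0.003, 0.996, -0.094, 0.008]
force: [19.5, -1.6, -6.7]
grip_width: 0.285
grasp_force: 40.0
```

Emit:
drive_tool(
  targets=[
    {"offset": [-0.003, 0, 0], "twist": [0, 0, 0], "fingers": 15},
    {"offset": [-0.001, 0, 0], "twist": [0, 0, 0], "fingers": 15},
    {"offset": [0, 0, 0], "twist": [0, 0, 0], "fingers": 15},
  ],
)

```text
time_s: 52.6
tcp_pos: [0.5052, -0.3018, 0.2103]
eef_rot: [0.003, 0.995, -0.095, 0.01]
force: [23.8, -0.9, -6.5]
grip_width: 0.284
grasp_force: 40.0
```

```bash
python3 press.py
```

```text
t 52.6 tcp [ 505.2 -301.8  210.3] yaw -10.84 Z [ 0.019 -0.008 -1.   ] q [-0.63  0.18  1.93  0.01  1.    1.13] F [23.8 -0.9 -6.5] grip 27.0 40.0
dist to face mm 26.801333475504347 along face 14.808557345774888
```

Emit:
drive_tool(
  targets=[
    {"offset": [0.033, 0, 0], "twist": [0, 0, 0], "fingers": 15},
    {"offset": [0.033, 0, -0.002], "twist": [0, 0, 0], "fingers": 15},
    {"offset": [0, -0.056, 0], "twist": [0, 0, 0], "fingers": 15},
    {"offset": [0, -0.056, 0], "twist": [0, 0, 0], "fingers": 15},
    {"offset": [-0.04, -0.056, 0], "twist": [0, 0, 0], "fingers": 15},
    {"offset": [-0.04, 0, 0], "twist": [0, 0, 0], "fingers": 15},
    {"offset": [0, 0, 0], "twist": [0, 0, -1], "fingers": 15},
    {"offset": [0, 0, 0], "twist": [0, 0, -1], "fingers": 15},
  ],
)

```text
time_s: 53.6
tcp_pos: [0.5128, -0.1749, 0.2079]
eef_rot: [0.0, 1.0, 0.008, -0.002]
force: [0.3, -0.3, -0.8]
grip_width: 0.284
grasp_force: 40.0
```

Emit:
drive_tool(
  targets=[
    {"offset": [0, 0, 0], "twist": [0, 0, -1], "fingers": 15},
    {"offset": [0, 0, 0], "twist": [0, 0, -1], "fingers": 15},
    {"offset": [0, 0, 0], "twist": [0, 0, -1], "fingers": 15},
    {"offset": [0, 0, 0], "twist": [0, 0, -1], "fingers": 15},
    {"offset": [0, 0, 0], "twist": [0, 0, -1], "fingers": 15},
    {"offset": [0, 0, 0], "twist": [0, 0, -1], "fingers": 15},
    {"offset": [0, 0, 0], "twist": [0, 0, -1], "fingers": 15},
    {"offset": [0, 0, 0], "twist": [0, 0, -1], "fingers": 15},
  ],
)

```text
time_s: 54.6
tcp_pos: [0.5131, -0.1752, 0.2078]
eef_rot: [-0.001, 0.918, 0.397, -0.002]
force: [-0.1, 0.7, -0.7]
grip_width: 0.283
grasp_force: 40.0
```

Emit:
drive_tool(
  targets=[
    {"offset": [0, 0, 0], "twist": [0, 0, -1], "fingers": 15},
    {"offset": [0, 0, 0], "twist": [0, 0, -1], "fingers": 15},
    {"offset": [0, 0, 0], "twist": [0, 0, -1], "fingers": 15},
    {"offset": [0, 0, 0], "twist": [0, 0, -1], "fingers": 15},
    {"offset": [0, 0, 0], "twist": [0, 0, -1], "fingers": 15},
    {"offset": [0, 0, 0], "twist": [0, 0, -1], "fingers": 15},
    {"offset": [0, 0, 0], "twist": [0, 0, -1], "fingers": 15},
    {"offset": [0, 0, 0], "twist": [0, 0, -1], "fingers": 15},
  ],
)

```text
time_s: 55.6
tcp_pos: [0.5131, -0.1752, 0.2078]
eef_rot: [-0.001, 0.691, 0.723, -0.002]
force: [0.3, 0.9, -0.6]
grip_width: 0.287
grasp_force: 40.0
```

Emit:
drive_tool(
  targets=[
    {"offset": [0, 0, 0], "twist": [0, 0, -1], "fingers": 15},
    {"offset": [0, 0, 0], "twist": [0, 0, -1], "fingers": 15},
    {"offset": [0, 0, 0], "twist": [0, 0, -1], "fingers": 15},
    {"offset": [0, 0, 0], "twist": [0, 0, -1], "fingers": 15},
    {"offset": [0, 0, 0], "twist": [0, 0, -1], "fingers": 15},
    {"offset": [0, 0, 0], "twist": [0, 0, -1], "fingers": 15},
    {"offset": [0, 0, 0], "twist": [0, 0, -1], "fingers": 15},
    {"offset": [0, 0, 0], "twist": [0, 0, -1], "fingers": 15},
  ],
)

```text
time_s: 56.6
tcp_pos: [0.5131, -0.1751, 0.2077]
eef_rot: [-0.002, 0.355, 0.935, -0.001]
force: [0.4, 0.3, -0.2]
grip_width: 0.284
grasp_force: 40.0
```

Emit:
drive_tool(
  targets=[
    {"offset": [0, 0, 0], "twist": [0, 0, -1], "fingers": 15},
    {"offset": [0, 0, 0], "twist": [0, 0, -1], "fingers": 15},
    {"offset": [0, 0, 0], "twist": [0, 0, -1], "fingers": 15},
    {"offset": [0, 0, 0], "twist": [0, 0, -1], "fingers": 15},
    {"offset": [0, 0, 0], "twist": [0, 0, -1], "fingers": 15},
    {"offset": [0, 0, 0], "twist": [0, 0, -0.4], "fingers": 15},
    {"offset": [0, 0, 0], "twist": [0, 0, 0], "fingers": 15},
  ],
)

```text
time_s: 57.48
tcp_pos: [0.5133, -0.1753, 0.2078]
eef_rot: [-0.002, 0.095, 0.996, -0.0]
force: [-0.0, -0.6, -1.2]
grip_width: 0.283
grasp_force: 40.0
```

```bash
python3 press.py; python3 - <<'E'
from deck import *
p,R=pose(r.get_obs()); p1=np.array([.531,-.19,p[2]]); p2=np.array([.531,-.307,p[2]])
plan(p,R,p1,toolR(169.2)); plan(p1,toolR(169.2),p2,toolR(169.2))
E
```

```text
t 57.48 tcp [ 513.3 -175.3  207.8] yaw 169.13 Z [-0.003 -0.001 -1.   ] q [-0.43  0.1   2.04 -0.    1.01 -1.81] F [-0.  -0.6 -1.2] grip 27.0 40.0
dist to face mm 7.082374863702626 along face 140.6509191162153
shift first: offset [-0.0269 -0.0148 -0.0001] mm [-20.2 -11.1  -0.1]  twist [-0.01 -0.03 -0.01]  | turn first: offset [-0.0269 -0.0149  0.    ]
shift first: offset [-0.0292 -0.1532  0.    ] mm [ -21.9 -114.9    0. ]  twist [0. 0. 0.]  | turn first: offset [-0.0292 -0.1532  0.    ]
```

Emit:
drive_tool(
  targets=[
    {"offset": [-0.027, -0.0148, 0], "twist": [0, 0, 0], "fingers": 15},
    {"offset": [-0.0146, -0.0766, 0], "twist": [0, 0, 0], "fingers": 15},
    {"offset": [-0.0146, -0.0766, 0], "twist": [0, 0, 0], "fingers": 15},
    {"offset": [0.012, 0, 0], "twist": [0, 0, 0], "fingers": 15},
    {"offset": [0.009, 0, 0], "twist": [0, 0, 0], "fingers": 15},
    {"offset": [0.005, 0, 0], "twist": [0, 0, 0], "fingers": 15},
    {"offset": [0.004, 0, 0], "twist": [0, 0, 0], "fingers": 15},
    {"offset": [0.004, 0, 0], "twist": [0, 0, 0], "fingers": 15},
  ],
)

```text
time_s: 58.48
tcp_pos: [0.5073, -0.3017, 0.2089]
eef_rot: [0.001, 0.094, 0.996, -0.001]
force: [5.2, -0.8, -3.0]
grip_width: 0.284
grasp_force: 40.0
```

Emit:
drive_tool(
  targets=[
    {"offset": [0.004, 0, 0], "twist": [0, 0, 0], "fingers": 15},
    {"offset": [0.003, 0, 0], "twist": [0, 0, 0], "fingers": 15},
    {"offset": [0.003, 0, 0], "twist": [0, 0, 0], "fingers": 15},
    {"offset": [0, 0, 0], "twist": [0, 0, 0], "fingers": 15},
  ],
)

```text
time_s: 58.98
tcp_pos: [0.502, -0.3008, 0.2106]
eef_rot: [0.005, 0.095, 0.995, -0.002]
force: [13.1, -1.2, -3.4]
grip_width: 0.285
grasp_force: 40.0
```

```bash
python3 press.py
```

```text
t 58.98 tcp [ 502.  -300.8  210.6] yaw 169.13 Z [ 0.01  -0.005 -1.   ] q [-0.63  0.18  1.94  0.    1.01 -2.01] F [13.1 -1.2 -3.4] grip 27.1 40.0
dist to face mm 21.96631752305258 along face 15.214936598484536
```

Emit:
drive_tool(
  targets=[
    {"offset": [0.003, 0, 0], "twist": [0, 0, 0], "fingers": 15},
    {"offset": [0.002, 0, 0], "twist": [0, 0, 0], "fingers": 15},
    {"offset": [0, 0, 0], "twist": [0, 0, 0], "fingers": 15},
  ],
)

```text
time_s: 59.35
tcp_pos: [0.4999, -0.3004, 0.2114]
eef_rot: [0.009, 0.095, 0.995, -0.003]
force: [21.7, -1.3, -8.1]
grip_width: 0.285
grasp_force: 40.0
```

Emit:
drive_tool(
  targets=[
    {"offset": [-0.033, 0, 0], "twist": [0, 0, 0], "fingers": 15},
    {"offset": [-0.033, 0, -0.003], "twist": [0, 0, 0], "fingers": 15},
    {"offset": [0, 0.056, 0], "twist": [0, 0, 0], "fingers": 15},
    {"offset": [0, 0.056, 0], "twist": [0, 0, 0], "fingers": 15},
    {"offset": [0.04, 0.056, 0], "twist": [0, 0, 0], "fingers": 15},
    {"offset": [0.04, 0, 0], "twist": [0, 0, 0], "fingers": 15},
    {"offset": [0, 0, 0], "twist": [0, 0, 1], "fingers": 15},
    {"offset": [0, 0, 0], "twist": [0, 0, 1], "fingers": 15},
  ],
)

```text
time_s: 60.35
tcp_pos: [0.5081, -0.1735, 0.2102]
eef_rot: [-0.002, 0.194, 0.981, -0.001]
force: [0.6, -0.7, -0.4]
grip_width: 0.282
grasp_force: 40.0
```

Emit:
drive_tool(
  targets=[
    {"offset": [0, 0, 0], "twist": [0, 0, 1], "fingers": 15},
    {"offset": [0, 0, 0], "twist": [0, 0, 1], "fingers": 15},
    {"offset": [0, 0, 0], "twist": [0, 0, 1], "fingers": 15},
    {"offset": [0, 0, 0], "twist": [0, 0, 1], "fingers": 15},
    {"offset": [0, 0, 0], "twist": [0, 0, 1], "fingers": 15},
    {"offset": [0, 0, 0], "twist": [0, 0, 1], "fingers": 15},
    {"offset": [0, 0, 0], "twist": [0, 0, 1], "fingers": 15},
    {"offset": [0, 0, 0], "twist": [0, 0, 1], "fingers": 15},
  ],
)

```text
time_s: 61.35
tcp_pos: [0.5084, -0.1738, 0.2102]
eef_rot: [-0.001, 0.561, 0.828, -0.001]
force: [-0.3, 0.7, -0.8]
grip_width: 0.286
grasp_force: 40.0
```

Emit:
drive_tool(
  targets=[
    {"offset": [0, 0, 0], "twist": [0, 0, 1], "fingers": 15},
    {"offset": [0, 0, 0], "twist": [0, 0, 1], "fingers": 15},
    {"offset": [0, 0, 0], "twist": [0, 0, 1], "fingers": 15},
    {"offset": [0, 0, 0], "twist": [0, 0, 1], "fingers": 15},
    {"offset": [0, 0, 0], "twist": [0, 0, 0.42], "fingers": 15},
    {"offset": [0, 0, 0], "twist": [0, 0, 0], "fingers": 15},
  ],
)

```text
time_s: 62.1
tcp_pos: [0.5085, -0.1739, 0.2102]
eef_rot: [-0.001, 0.728, 0.686, -0.001]
force: [-0.2, 0.3, -1.2]
grip_width: 0.281
grasp_force: 40.0
```

```bash
python3 - <<'E'
from deck import *
p,R=status()
p1=np.array([.512,-.02,.43]); plan(p,R,p1,R); plan(p1,R,D(0,.33,.29),Rd)
E
```

```text
t 62.1 tcp [ 508.5 -173.9  210.2] yaw 86.6 Z [-0.003 -0.001 -1.   ] q [-0.43  0.08  2.05 -0.    1.01 -0.37] F [-0.2  0.3 -1.2] grip 26.7 40.0
shift first: offset [ 0.2049 -0.0084 -0.2932] mm [ 153.7   -6.3 -219.9]  twist [0. 0. 0.]  | turn first: offset [ 0.2049 -0.0084 -0.2932]
shift first: offset [-0.0541  0.201   0.0229] mm [-40.6 150.7  17.2]  twist [-0.03  3.15  0.01]  | turn first: offset [-0.0584  0.201   0.0057]
```

Emit:
drive_tool(
  targets=[
    {"offset": [0.02, 0, -0.074], "twist": [0, 0, 0], "fingers": 15},
    {"offset": [0.02, 0, -0.074], "twist": [0, 0, 0], "fingers": 15},
    {"offset": [0.03, 0, -0.074], "twist": [0, 0, 0], "fingers": 15},
    {"offset": [0.03, 0, -0.071], "twist": [0, 0, 0], "fingers": 15},
    {"offset": [0.052, -0.005, 0], "twist": [0, 0, 0], "fingers": 15},
    {"offset": [0.052, -0.0035, 0], "twist": [0, 0, 0], "fingers": 15},
    {"offset": [-0.018, 0.067, 0], "twist": [0, 0, 0], "fingers": 15},
    {"offset": [-0.018, 0.067, 0], "twist": [0, 0, 0], "fingers": 15},
  ],
)

```text
time_s: 63.1
tcp_pos: [0.6113, -0.0534, 0.43]
eef_rot: [-0.0, 0.727, 0.686, -0.001]
force: [0.0, 0.2, -0.5]
grip_width: 0.282
grasp_force: 40.0
```

Emit:
drive_tool(
  targets=[
    {"offset": [-0.018, 0.067, 0], "twist": [0, 0, 0], "fingers": 15},
    {"offset": [0, 0, 0], "twist": [0, 0.8, 0], "fingers": 15},
    {"offset": [0, 0, 0], "twist": [0, 0.8, 0], "fingers": 15},
    {"offset": [0, 0, 0], "twist": [0, 0.8, 0], "fingers": 15},
    {"offset": [0, 0, 0], "twist": [0, 0.75, 0], "fingers": 15},
    {"offset": [0, 0, 0], "twist": [0, 0, 0], "fingers": 15},
  ],
)

```text
time_s: 63.85
tcp_pos: [0.66, -0.071, 0.4292]
eef_rot: [-0.108, 0.719, 0.677, 0.113]
force: [0.3, -0.0, -1.6]
grip_width: 0.286
grasp_force: 39.9
```

```bash
python3 load.py w7
```

```text
t 63.9 tcp [660.  -70.9 429.3] yaw 86.5 Z [ 0.016  0.307 -0.952] q [-0.23  0.15  1.59  0.31  1.47 -0.22] F [ 0.4  0.7 -1.3] grip 27.2 39.9
shift first: offset [-0.0049  0.0003  0.1287] mm [-3.7  0.2 96.6]  twist [-0.03  0.02 -0.  ]  | turn first: offset [-5.100e-03 -1.000e-04  1.287e-01]
TCP in deck [0.1, 333.8, 306.5]
144 284 xmax 19.0 med 8.1 | 149 1063 xmax 23.9 med 16.7 | 154 179 xmax 24.6 med 23.5 | 159 160 xmax 25.5 med 24.4 | 164 136 xmax 26.4 med 25.3 | 169 133 xmax 26.7 med 26.1 | 174 125 xmax 27.9 med 26.9 | 179 114 xmax 28.9 med 27.8 | 184 91 xmax 29.3 med 28.6 | 189 38 xmax 29.0 med 28.7 | 194 24 xmax 28.3 med 27.9 | 199 35 xmax 27.6 med 27.2 | 204 23 xmax 26.8 med 26.4 | 209 2 xmax 26.2 med 26.1 |
```

View pics/w7.png

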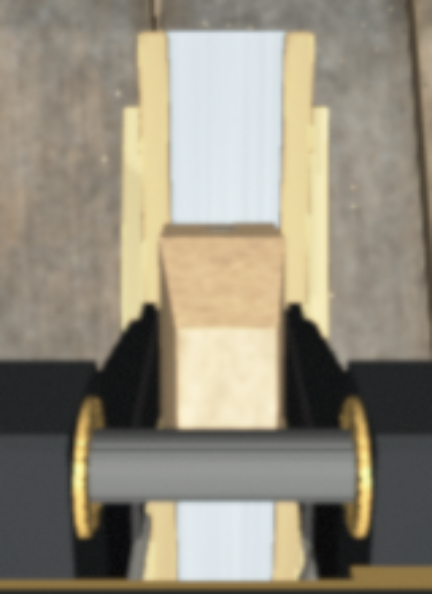

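Block A is held centred but appears pitched in the grip, so I'll check numerically whether its dowel is truly flush.

```bash
cat > flush.py <<'E'
from deck import *
def flush(save=None):
    acc=[]
    for k in range(4):
        s=r.snapshot("wrist"); p,R=pose(r.get_obs())
        acc.append(R.inv().apply((cloud(s)-p).reshape(-1,3))*1000)
        im=s["image"].reshape(-1,3)
    P=np.vstack(acc); 
    q=P[(abs(P[:,1])<13)&(P[:,0]>15)&(P[:,0]<40)&(P[:,2]>188)&(P[:,2]<212)]
    d=abs(q[:,1])
    f=q[(d>6)&(d<12)]; A=np.c_[f[:,2]-195,f[:,1],np.ones(len(f))]; c,*_=np.linalg.lstsq(A,f[:,0],rcond=None)
    res=lambda g: g[:,0]-np.c_[g[:,2]-195,g[:,1],np.ones(len(g))]@c
    print("face pitch deg",np.degrees(np.arctan(c[0])).round(1),"n",len(f),"face std",res(f).std().round(2))
    for z in range(188,212,3):
        g=q[(d<4)&(abs(q[:,2]-z)<1.5)]
        if len(g): print(z,len(g),"dowel-col residual mm",np.median(res(g)).round(2),np.percentile(res(g),95).round(2))
if __name__=="__main__": flush()
E
python3 flush.py
```

```text
face pitch deg -7.6 n 315 face std 0.1
188 2 dowel-col residual mm -0.14 -0.08
191 50 dowel-col residual mm 0.01 0.16
194 14 dowel-col residual mm 0.1 0.21
197 40 dowel-col residual mm -0.03 0.06
200 44 dowel-col residual mm 0.04 0.12
203 7 dowel-col residual mm -0.15 0.16
206 46 dowel-col residual mm 0.03 0.16
209 1 dowel-col residual mm -0.22 -0.22
```

A's dowel end is flush (residual under 0.2 mm). The block is pitched 7.6° in the grip, so I'll tilt the hand by that much to set it down flat.

```bash
cat > tgt.py <<'E'
from deck import *
Rt=Rd*Ro.from_rotvec([0,.133,0]); b=np.array([.0013,0,.2055])
def T(h): return D(0,.33,h)-Rt.apply(b)
if __name__=="__main__":
    p,R=status(); plan(p,R,T(.05),Rt); plan(p,R,T(.004),Rt); plan(T(.05),Rt,T(.004),Rt)
E
python3 tgt.py
```

```text
t 64.1 tcp [660.2 -70.8 429.7] yaw 86.5 Z [ 0.017  0.308 -0.951] q [-0.23  0.15  1.59  0.31  1.47 -0.22] F [ 0.4 -1.2 -0.9] grip 27.3 39.9
shift first: offset [-0.0434 -0.0002  0.0712] mm [-32.6  -0.1  53.4]  twist [-0.02  1.34 -0.  ]  | turn first: offset [-0.0525 -0.0003  0.0648]
shift first: offset [-4.340e-02 -1.000e-04  1.325e-01] mm [-32.5  -0.   99.4]  twist [-0.02  1.34 -0.  ]  | turn first: offset [-0.0607 -0.0003  0.1256]
shift first: offset [-0.0081 -0.      0.0608] mm [-6.1 -0.  45.6]  twist [0. 0. 0.]  | turn first: offset [-0.0081 -0.      0.0608]
```

Emit:
drive_tool(
  targets=[
    {"offset": [0, 0, 0], "twist": [0, 0.67, 0], "fingers": 15},
    {"offset": [0, 0, 0], "twist": [0, 0.67, 0], "fingers": 15},
    {"offset": [-0.0262, 0, 0.0324], "twist": [0, 0, 0], "fingers": 15},
    {"offset": [-0.0262, 0, 0.0324], "twist": [0, 0, 0], "fingers": 15},
    {"offset": [-0.004, 0, 0.03], "twist": [0, 0, 0], "fingers": 15},
    {"offset": [-0.004, 0, 0.03], "twist": [0, 0, 0], "fingers": 15},
    {"offset": [0, 0, 0], "twist": [0, 0, 0], "fingers": 15},
  ],
)

```text
time_s: 64.97
tcp_pos: [0.6598, -0.0702, 0.3242]
eef_rot: [-0.154, 0.71, 0.668, 0.16]
force: [-0.2, -0.2, 0.5]
grip_width: 0.287
grasp_force: 40.0
```

```bash
python3 tgt.py; python3 flush.py | head -1
```

```text
t 64.97 tcp [659.8 -70.2 324.2] yaw 86.46 Z [ 0.022  0.433 -0.901] q [-0.25  0.23  1.69  0.45  1.35 -0.32] F [-0.2 -0.2  0.5] grip 27.3 40.0
shift first: offset [ 0.0078 -0.0001 -0.0624] mm [  5.8  -0.1 -46.8]  twist [-0.04 -0.01 -0.01]  | turn first: offset [ 0.0077  0.0002 -0.0625]
shift first: offset [-0.0004  0.0002 -0.0017] mm [-0.3  0.1 -1.2]  twist [-0.04 -0.01 -0.01]  | turn first: offset [-0.0004  0.0002 -0.0017]
shift first: offset [-0.0081 -0.      0.0608] mm [-6.1 -0.  45.6]  twist [0. 0. 0.]  | turn first: offset [-0.0081 -0.      0.0608]
face pitch deg -6.6 n 393 face std 0.16
```

Now creep to contact.

Emit:
drive_tool(
  targets=[
    {"offset": [0, 0, 0.0015], "twist": [0, 0, 0], "fingers": 15},
    {"offset": [0, 0, 0.0015], "twist": [0, 0, 0], "fingers": 15},
    {"offset": [0, 0, 0], "twist": [0, 0, 0], "fingers": 15},
  ],
)

```text
time_s: 65.55
tcp_pos: [0.6601, -0.0704, 0.3236]
eef_rot: [-0.153, 0.71, 0.668, 0.161]
force: [1.1, 0.1, -0.5]
grip_width: 0.283
grasp_force: 40.0
```

Emit:
drive_tool(
  targets=[
    {"offset": [0, 0, 0.0015], "twist": [0, 0, 0], "fingers": 15},
    {"offset": [0, 0, 0], "twist": [0, 0, 0], "fingers": 15},
  ],
)

```text
time_s: 65.8
tcp_pos: [0.6601, -0.0698, 0.3225]
eef_rot: [-0.153, 0.71, 0.668, 0.161]
force: [0.4, -0.5, -0.6]
grip_width: 0.287
grasp_force: 40.0
```

Emit:
drive_tool(
  targets=[
    {"offset": [0, 0, 0.0015], "twist": [0, 0, 0], "fingers": 15},
    {"offset": [0, 0, 0.0015], "twist": [0, 0, 0], "fingers": 15},
    {"offset": [0, 0, 0], "twist": [0, 0, 0], "fingers": 15},
  ],
)

```text
time_s: 66.18
tcp_pos: [0.6606, -0.0693, 0.3224]
eef_rot: [-0.152, 0.71, 0.668, 0.162]
force: [-1.3, -1.9, 5.2]
grip_width: 0.286
grasp_force: 40.0
```

```bash
python3 tgt.py
```

```text
t 66.17 tcp [660.6 -69.3 322.4] yaw 86.51 Z [ 0.027  0.432 -0.901] q [-0.25  0.23  1.69  0.45  1.34 -0.32] F [-1.3 -1.9  5.2] grip 27.2 40.0
shift first: offset [ 0.0075 -0.0007 -0.0652] mm [  5.6  -0.5 -48.9]  twist [ 0.01 -0.    0.  ]  | turn first: offset [ 0.0075 -0.0007 -0.0652]
shift first: offset [-0.0006 -0.0007 -0.0044] mm [-0.5 -0.5 -3.3]  twist [ 0.01 -0.    0.  ]  | turn first: offset [-0.0006 -0.0007 -0.0044]
shift first: offset [-0.0081 -0.      0.0608] mm [-6.1 -0.  45.6]  twist [0. 0. 0.]  | turn first: offset [-0.0081 -0.      0.0608]
```

Contact; release, back off square to the deck, and undo the extra tilt.

Emit:
drive_tool(
  targets=[
    {"offset": [0, 0, 0], "twist": [0, 0, 0], "fingers": 60},
    {"offset": [0, 0, 0], "twist": [0, 0, 0], "fingers": 60},
    {"offset": [0, 0, 0], "twist": [0, 0, 0], "fingers": 60},
    {"offset": [0, 0, 0], "twist": [0, 0, 0], "fingers": 60},
    {"offset": [0.01, 0, -0.06], "twist": [0, 0, 0], "fingers": 70},
    {"offset": [0.01, 0, -0.06], "twist": [0, -0.67, 0], "fingers": 70},
    {"offset": [0, 0, -0.02], "twist": [0, -0.67, 0], "fingers": 70},
    {"offset": [0, 0, 0], "twist": [0, 0, 0], "fingers": 70},
  ],
)

```text
time_s: 67.18
tcp_pos: [0.6587, -0.1, 0.4243]
eef_rot: [-0.106, 0.719, 0.677, 0.115]
force: [-0.8, 0.7, 0.0]
grip_width: 0.738
grasp_force: 0.0
```

```bash
python3 row.py; ls pics
```

```text
scene points by y: {-5: 14, 0: 10, 5: 9, 10: 8, 15: 9, 20: 8, 25: 6, 30: 10, 35: 6, 40: 8, 45: 12, 50: 14, 55: 11, 60: 10, 65: 9, 70: 9, 75: 9, 80: 8, 85: 5, 90: 6, 95: 9, 100: 20, 105: 27, 110: 29, 115: 25, 120: 27, 125: 28, 130: 26, 135: 21, 140: 18, 145: 12}
px [251. 212.] n 71 c mm [483. 123.] wh [32. 17.] ang 63 ztop 67.0 bgr [ 72. 205.  43.]
px [245. 268.] n 89 c mm [388. -30.] wh [31. 20.] ang 50 ztop 67.0 bgr [231. 128.  50.]
px [135. 113.] n 432 c mm [484. 125.] wh [31. 20.] ang 64 ztop 65.0 bgr [105. 188.  90.]
px [ 63. 238.] n 470 c mm [390. -28.] wh [28. 21.] ang 52 ztop 65.0 bgr [202. 115.  67.]
t 67.28 tcp [658.3 -99.7 421. ] yaw 86.45 Z [ 0.016  0.31  -0.951] q [-0.28  0.16  1.59  0.31  1.47 -0.26] F [-0.3  0.1 -0.7] grip 69.5 0.0
c1.png
c2.png
load0.png
row23.png
row44.png
row67.png
scene0.npz
scene0.png
top0.npz
top0.png
w1.npz
w1.png
w2.png
w3.png
w4.png
w5.png
w6.png
w7.png
```

View pics/row67.png

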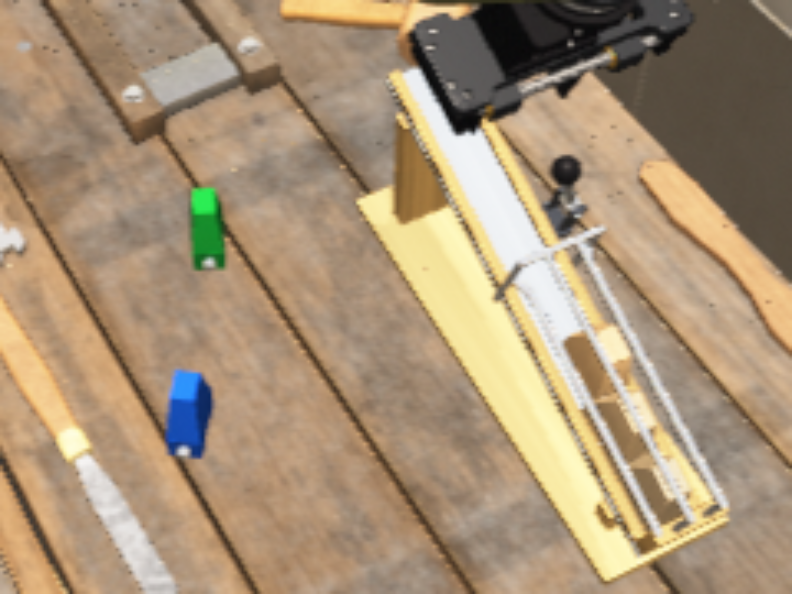

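```bash
python3 - <<'E'
from deck import *
# row end & knob position, from all cams
for n in ("scene","top","wrist"):
    s=r.snapshot(n); P=(cloud(s)-O).reshape(-1,3); Q=np.c_[P@X,P@Y,P@Z]*1000; I=s["image"].reshape(-1,3).astype(int)
    m=(abs(Q[:,0])<10)&(Q[:,1]>100)&(Q[:,1]<170)&(Q[:,2]>2)&(Q[:,2]<20); print(n,"low end max y",np.sort(Q[m][:,1])[-6:].round(1))
    m=(Q[:,1]>215)&(Q[:,1]<275)&(Q[:,2]>85)&(Q[:,2]<150)&(abs(Q[:,0])<60)&(I.max(1)<90); k=Q[m]
    if len(k): print("knob",len(k),k.min(0).round(),k.max(0).round(),np.median(k,0).round(1))
status()
E
```

```text
scene low end max y [161.4 161.7 162.1 162.2 165.9 166.3]
knob 65 [  0. 232.  90.] [ 23. 251. 134.] [ 10.1 240.6 126.7]
top low end max y []
wrist low end max y [150.6 150.6 150.7 150.9 150.9 151. ]
knob 378 [  3. 246. 105.] [ 23. 255. 128.] [ 12.9 252.  122.7]
t 67.42 tcp [658.2 -99.7 420.1] yaw 86.43 Z [ 0.014  0.31  -0.951] q [-0.28  0.16  1.59  0.31  1.47 -0.26] F [-0.7  0.5  0.2] grip 69.9 0.0
```

The row picture shows three blocks upright in a close row against the stop, about (600,360)–(680,500), ending at roughly 150 mm. The knob is at (566,170). Next I swing the keeper.

```bash
cat > keep.py <<'E'
from deck import *
Rk=Ro.from_matrix(np.c_[X,-Y,-Z])
def K(th,up=.180): 
    a=np.radians(th); return D(.045-.095*np.cos(a),.245,.030+.095*np.sin(a))+Z*up
if __name__=="__main__":
    p,R=status(); print("TCP deck",((p-O)@np.c_[X,Y,Z]*1000).round(1),"tgt",((K(70)-O)@np.c_[X,Y,Z]*1000).round(1))
    plan(p,R,K(70,.26),Rk); plan(p,R,K(70),Rk)
E
python3 keep.py
```

```text
t 67.42 tcp [658.2 -99.7 420.1] yaw 86.43 Z [ 0.014  0.31  -0.951] q [-0.28  0.16  1.59  0.31  1.47 -0.26] F [-0.7  0.5  0.2] grip 69.9 0.0
TCP deck [1.000e-01 3.036e+02 3.067e+02] tgt [ 12.5 245.  299.3]
shift first: offset [-0.078   0.0162 -0.097 ] mm [-58.5  12.2 -72.7]  twist [-0.05  0.03 15.7 ]  | turn first: offset [ 0.0166  0.0781 -0.0968]
shift first: offset [-0.0781  0.0167  0.0097] mm [-58.6  12.6   7.3]  twist [-0.05  0.03 15.7 ]  | turn first: offset [0.0166 0.0781 0.0099]
```

Emit:
drive_tool(
  targets=[
    {"offset": [0, 0, -0.06], "twist": [0, 0, 0], "fingers": 60},
    {"offset": [0, 0, -0.06], "twist": [0, 0, 0], "fingers": 60},
    {"offset": [0, 0, 0], "twist": [0, 0, 0], "fingers": 60},
  ],
  squeeze=12,
)

```text
time_s: 67.8
tcp_pos: [0.6571, -0.1283, 0.5121]
eef_rot: [-0.105, 0.719, 0.677, 0.115]
force: [0.0, 0.2, 0.9]
grip_width: 0.637
grasp_force: 0.0
```

```bash
python3 keep.py
```

```text
t 67.8 tcp [ 657.1 -128.3  512.1] yaw 86.55 Z [ 0.024  0.307 -0.951] q [-0.32  0.13  1.47  0.3   1.61 -0.26] F [0.  0.2 0.9] grip 60.6 0.0
TCP deck [  0.7 304.7 403. ] tgt [ 12.5 245.  299.3]
shift first: offset [-0.0796  0.0156  0.0318] mm [-59.7  11.7  23.9]  twist [ 0.05 -0.03 15.72]  | turn first: offset [0.0158 0.0797 0.0316]
shift first: offset [-0.0795  0.015   0.1385] mm [-59.6  11.3 103.9]  twist [ 0.05 -0.03 15.72]  | turn first: offset [0.0158 0.0797 0.1383]
```

Emit:
drive_tool(
  targets=[
    {"offset": [0, 0, 0], "twist": [0, 0, 0.98], "fingers": 60},
    {"offset": [0, 0, 0], "twist": [0, 0, 0.98], "fingers": 60},
    {"offset": [0, 0, 0], "twist": [0, 0, 0.98], "fingers": 60},
    {"offset": [0, 0, 0], "twist": [0, 0, 0.98], "fingers": 60},
    {"offset": [0, 0, 0], "twist": [0, 0, 0.98], "fingers": 60},
    {"offset": [0, 0, 0], "twist": [0, 0, 0.98], "fingers": 60},
    {"offset": [0, 0, 0], "twist": [0, 0, 0.98], "fingers": 60},
    {"offset": [0, 0, 0], "twist": [0, 0, 0.98], "fingers": 60},
  ],
)

```text
time_s: 68.8
tcp_pos: [0.657, -0.1273, 0.505]
eef_rot: [-0.144, 0.924, 0.349, 0.062]
force: [-0.7, 0.6, 0.8]
grip_width: 0.63
grasp_force: 0.0
```

Emit:
drive_tool(
  targets=[
    {"offset": [0, 0, 0], "twist": [0, 0, 0.98], "fingers": 60},
    {"offset": [0, 0, 0], "twist": [0, 0, 0.98], "fingers": 60},
    {"offset": [0, 0, 0], "twist": [0, 0, 0.98], "fingers": 60},
    {"offset": [0, 0, 0], "twist": [0, 0, 0.98], "fingers": 60},
    {"offset": [0, 0, 0], "twist": [0, 0, 0.98], "fingers": 60},
    {"offset": [0, 0, 0], "twist": [0, 0, 0.98], "fingers": 60},
    {"offset": [0, 0, 0], "twist": [0, 0, 0.98], "fingers": 60},
    {"offset": [0, 0, 0], "twist": [0, 0, 0.98], "fingers": 60},
  ],
)

```text
time_s: 69.8
tcp_pos: [0.657, -0.1273, 0.505]
eef_rot: [-0.157, 0.987, -0.031, 0.002]
force: [-0.2, 0.2, -0.4]
grip_width: 0.633
grasp_force: 0.0
```

Emit:
drive_tool(
  targets=[
    {"offset": [0.008, 0.04, 0.01], "twist": [0, 0, 0], "fingers": 60},
    {"offset": [0.008, 0.04, 0.02], "twist": [0, 0, 0], "fingers": 60},
    {"offset": [0, 0, 0], "twist": [0, 0, 0], "fingers": 60},
  ],
)

```text
time_s: 70.18
tcp_pos: [0.6657, -0.1792, 0.4622]
eef_rot: [-0.158, 0.987, -0.03, 0.0]
force: [0.4, 0.4, -0.2]
grip_width: 0.632
grasp_force: 0.0
```

```bash
python3 keep.py; python3 - <<'E'
from deck import *
s=r.snapshot("wrist"); P=(cloud(s)-O).reshape(-1,3); Q=np.c_[P@X,P@Y,P@Z]*1000; I=s["image"].reshape(-1,3).astype(int)
m=(Q[:,1]>222)&(Q[:,1]<268)&(Q[:,2]>100)&(Q[:,2]<140)&(abs(Q[:,0]-12)<25); k=Q[m]
print("knob",len(k),k.min(0).round(1),k.max(0).round(1))
E
```

```text
t 70.17 tcp [ 665.7 -179.2  462.2] yaw -3.43 Z [ 0.01   0.312 -0.95 ] q [-0.38  0.2   1.48  0.3   1.58  1.23] F [ 0.4  0.4 -0.2] grip 60.1 0.0
TCP deck [ 12.4 241.5 371.1] tgt [ 12.5 245.  299.3]
shift first: offset [ 0.0001 -0.0047 -0.0109] mm [ 0.  -3.5 -8.2]  twist [-0.03  0.09 -0.02]  | turn first: offset [ 0.0002 -0.0047 -0.0109]
shift first: offset [ 0.001  -0.0044  0.0958] mm [ 0.8 -3.3 71.8]  twist [-0.03  0.09 -0.02]  | turn first: offset [ 0.0002 -0.0047  0.0958]
knob 596 [  2.7 232.6 100.1] [ 24.1 254.  131.3]
```

Emit:
drive_tool(
  targets=[
    {"offset": [0.001, -0.0035, 0.04], "twist": [0, 0.09, 0], "fingers": 60},
    {"offset": [0, 0, 0.04], "twist": [0, 0, 0], "fingers": 60},
    {"offset": [0, 0, 0.016], "twist": [0, 0, 0], "fingers": 60},
    {"offset": [0, 0, 0], "twist": [0, 0, 0], "fingers": 10},
    {"offset": [0, 0, 0], "twist": [0, 0, 0], "fingers": 10},
    {"offset": [0, 0, 0], "twist": [0, 0, 0], "fingers": 10},
    {"offset": [0, 0, 0], "twist": [0, 0, 0], "fingers": 10},
    {"offset": [0, 0, 0], "twist": [0, 0, 0], "fingers": 10},
  ],
  squeeze=12,
)

```text
time_s: 71.22
tcp_pos: [0.6683, -0.1561, 0.4006]
eef_rot: [-0.152, 0.988, -0.03, 0.009]
force: [0.2, -9.3, -1.1]
grip_width: 0.224
grasp_force: 12.0
```

Emit:
drive_tool(
  targets=[
    {"offset": [0, 0, 0], "twist": [0, 0, 0], "fingers": 10},
    {"offset": [0, 0, 0], "twist": [0, 0, 0], "fingers": 10},
  ],
)

```text
time_s: 71.47
tcp_pos: [0.6683, -0.1563, 0.4006]
eef_rot: [-0.153, 0.988, -0.031, 0.009]
force: [-1.0, -10.2, -1.0]
grip_width: 0.219
grasp_force: 12.0
```

```bash
python3 keep.py
```

```text
t 71.47 tcp [ 668.3 -156.3  400.6] yaw -3.62 Z [ 0.028  0.301 -0.953] q [-0.35  0.22  1.56  0.3   1.45  1.23] F [ -1.  -10.2  -1. ] grip 20.8 12.0
TCP deck [ 13.6 244.4 305.4] tgt [ 12.5 245.  299.3]
shift first: offset [-0.0005 -0.0001 -0.0985] mm [ -0.4  -0.1 -73.9]  twist [ 0.07 -0.09  0.01]  | turn first: offset [-0.0014 -0.0008 -0.0985]
shift first: offset [-0.0015 -0.0009  0.0081] mm [-1.1 -0.7  6.1]  twist [ 0.07 -0.09  0.01]  | turn first: offset [-0.0014 -0.0008  0.0082]
```

Emit:
drive_tool(
  targets=[
    {"offset": [0, 0.003, 0.004], "twist": [0, 0, 0], "fingers": 10},
    {"offset": [0, 0, 0], "twist": [0, 0, 0], "fingers": 10},
  ],
  squeeze=15,
)

```text
time_s: 71.72
tcp_pos: [0.6682, -0.1569, 0.4002]
eef_rot: [-0.154, 0.988, -0.03, 0.01]
force: [-4.4, -6.4, 8.4]
grip_width: 0.224
grasp_force: 15.0
```

Emit:
drive_tool(
  targets=[
    {"offset": [-0.02, 0, 0.0093], "twist": [0, 0, 0], "fingers": 10},
    {"offset": [-0.0181, 0, 0.0127], "twist": [0, 0, 0], "fingers": 10},
    {"offset": [0, 0, 0], "twist": [0, 0, 0], "fingers": 10},
  ],
)

```text
time_s: 72.1
tcp_pos: [0.6391, -0.1492, 0.381]
eef_rot: [-0.155, 0.987, -0.03, 0.007]
force: [-5.1, -5.1, 1.3]
grip_width: 0.218
grasp_force: 15.0
```

```bash
python3 keep.py|head -2
```

```text
t 72.1 tcp [ 639.1 -149.2  381. ] yaw -3.51 Z [ 0.024  0.306 -0.952] q [-0.36  0.17  1.65  0.3   1.42  1.21] F [-5.1 -5.1  1.3] grip 20.7 15.0
TCP deck [-16.  243.4 285.1] tgt [ 12.5 245.  299.3]
```

Emit:
drive_tool(
  targets=[
    {"offset": [-0.0156, 0, 0.0156], "twist": [0, 0, 0], "fingers": 10},
    {"offset": [-0.0127, 0, 0.0181], "twist": [0, 0, 0], "fingers": 10},
    {"offset": [-0.0093, 0, 0.02], "twist": [0, 0, 0], "fingers": 10},
    {"offset": [-0.0057, 0, 0.0213], "twist": [0, 0, 0], "fingers": 10},
    {"offset": [-0.0019, 0, 0.02], "twist": [0, 0, 0], "fingers": 10},
    {"offset": [0, 0, 0], "twist": [0, 0, 0], "fingers": 10},
  ],
)

```text
time_s: 72.85
tcp_pos: [0.6078, -0.1246, 0.3109]
eef_rot: [-0.155, 0.987, -0.03, 0.008]
force: [0.4, -5.3, -2.2]
grip_width: 0.22
grasp_force: 15.0
```

```bash
python3 keep.py|head -2
```

```text
t 72.85 tcp [ 607.8 -124.6  310.9] yaw -3.52 Z [ 0.025  0.306 -0.952] q [-0.34  0.15  1.79  0.31  1.29  1.19] F [ 0.4 -5.3 -2.2] grip 20.9 15.0
TCP deck [-48.7 243.3 211.5] tgt [ 12.5 245.  299.3]
```

Emit:
drive_tool(
  targets=[
    {"offset": [0, 0, 0.004], "twist": [0, 0, 0], "fingers": 10},
    {"offset": [0, 0, 0.003], "twist": [0, 0, 0], "fingers": 10},
    {"offset": [0, 0, 0], "twist": [0, 0, 0], "fingers": 10},
  ],
)

```text
time_s: 73.22
tcp_pos: [0.6081, -0.1239, 0.3097]
eef_rot: [-0.155, 0.988, -0.029, 0.008]
force: [-8.5, -7.3, 9.9]
grip_width: 0.222
grasp_force: 15.0
```

```bash
python3 keep.py|head -2
```

```text
t 73.22 tcp [ 608.1 -123.9  309.7] yaw -3.44 Z [ 0.024  0.305 -0.952] q [-0.34  0.15  1.79  0.31  1.29  1.19] F [-8.5 -7.3  9.9] grip 21.1 15.0
TCP deck [-48.5 243.6 210.1] tgt [ 12.5 245.  299.3]
```

Emit:
drive_tool(
  targets=[
    {"offset": [0, 0, -0.004], "twist": [0, 0, 0], "fingers": 45},
    {"offset": [0, 0, 0], "twist": [0, 0, 0], "fingers": 45},
    {"offset": [0, 0, 0], "twist": [0, 0, 0], "fingers": 45},
    {"offset": [0, 0, -0.04], "twist": [0, 0, 0], "fingers": 45},
    {"offset": [0, 0, -0.06], "twist": [0, 0, 0], "fingers": 45},
    {"offset": [0, 0, -0.06], "twist": [0, 0, 0], "fingers": 45},
    {"offset": [-0.06, 0, -0.04], "twist": [0, 0, 0], "fingers": 45},
    {"offset": [-0.06, 0, 0], "twist": [0, 0, 0], "fingers": 45},
  ],
)

```text
time_s: 74.22
tcp_pos: [0.5142, -0.1644, 0.4557]
eef_rot: [-0.155, 0.987, -0.029, 0.011]
force: [0.4, 0.1, 0.8]
grip_width: 0.472
grasp_force: 0.0
```

Emit:
drive_tool(
  targets=[
    {"offset": [-0.06, 0, 0], "twist": [0, 0, 0], "fingers": 45},
    {"offset": [-0.06, 0, 0], "twist": [0, 0, 0], "fingers": 45},
    {"offset": [0, 0, 0], "twist": [0, 0, 0], "fingers": 45},
  ],
)

```text
time_s: 74.6
tcp_pos: [0.423, -0.158, 0.4515]
eef_rot: [-0.156, 0.987, -0.03, 0.009]
force: [0.8, 0.6, -0.0]
grip_width: 0.47
grasp_force: 0.0
```

```bash
python3 - <<'E'
from row import *
for n in ("scene","top"):
    s=row(n)
    P=(cloud(s)-O).reshape(-1,3); Q=np.c_[P@X,P@Y,P@Z]*1000; I=s["image"].reshape(-1,3).astype(int)
    m=(abs(Q[:,1]-245)<18)&(abs(Q[:,0]+50)<18)&(Q[:,2]>12)&(Q[:,2]<80); k=Q[m]
    if len(k): print("knob",len(k),k.min(0).round(),k.max(0).round())
    m=(abs(Q[:,1]-245)<14)&(abs(Q[:,0])<35)&(Q[:,2]>15)&(Q[:,2]<60); k=Q[m]
    if len(k): print("rod",len(k),np.median(k,0).round(1),k.max(0).round(), "slope",np.polyfit(k[:,0],k[:,2],1).round(3))
    if n=="scene": cv2.imwrite("pics/end.png",cv2.resize(s["image"][150:330,190:430],None,fx=3.3,fy=3.3))
status()
E
```

```text
scene points by y: {-5: 16, 0: 11, 5: 10, 10: 8, 15: 9, 20: 8, 25: 8, 30: 10, 35: 6, 40: 8, 45: 13, 50: 15, 55: 13, 60: 9, 65: 9, 70: 9, 75: 8, 80: 6, 85: 8, 90: 6, 95: 10, 100: 24, 105: 26, 110: 27, 115: 26, 120: 25, 125: 28, 130: 27, 135: 20, 140: 15, 145: 11, 235: 4, 240: 20, 245: 5}
knob 67 [-62. 232.  25.] [-32. 252.  43.]
rod 82 [ -0.7 242.1  33.4] [ 34. 247.  38.] slope [-5.0000e-03  3.3315e+01]
top points by y: {-5: 11, 0: 5, 10: 2, 15: 4, 20: 6, 25: 5, 30: 5, 35: 10, 40: 15, 45: 12, 50: 1, 60: 4, 65: 9, 70: 8, 75: 10, 80: 4, 85: 13, 90: 16, 95: 17, 100: 9, 105: 5, 110: 7, 115: 11, 120: 15, 125: 16, 130: 12, 135: 14, 140: 23, 145: 14, 150: 11, 240: 5, 245: 13, 250: 2}
knob 49 [-59. 238.  27.] [-32. 258.  43.]
rod 62 [ -2.1 247.2  32.3] [ 34. 251.  38.] slope [-4.0000e-03  3.1893e+01]
t 74.7 tcp [ 424.8 -158.5  452. ] yaw -3.52 Z [ 0.027  0.308 -0.951] q [-0.54 -0.33  2.    0.28  1.61  1.08] F [ 0.5 -0.1 -0.2] grip 44.8 0.0
```

View pics/end.png

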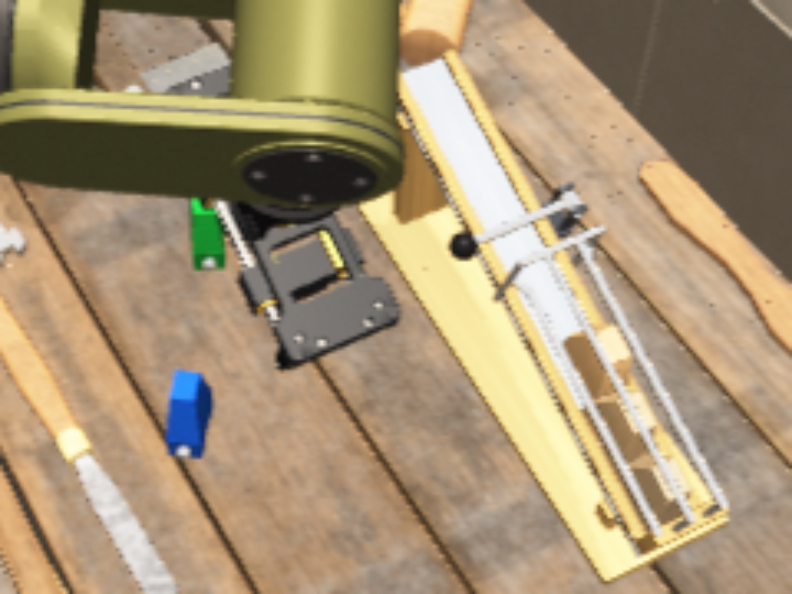

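The keeper lies level across the channel, knob at (463,247). The three blocks are in a close row, (600,360)–(680,500), and the look-alikes are untouched.

```bash
python3 -c "
from bench import r
print(r.hand_in())"
```

```text
the job is handed in; nothing more can be done
None
```

The job is handed in: the three blocks present had both ends pressed and stand in a close row against the stop, with the keeper fully down behind them; I confirmed one end of each block flush (A by measurement, B and C by eye), and the row ends at about 151 mm, which fits the other ends being flush too.

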